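Unload the drill jig and close it again

TASK

Unload the drill jig: take both locking knobs and then the drill plate off their studs and lay all three flat on the grey rubber mat, then lift out the milled block and lay it flat in the open parts bin. Then close the empty jig: the drill plate back down flat on its two risers, and each knob fully down on its own stud, the large one on the thick stud and the small one on the thin stud. Leave the drill stand and the caliper where they are.

Things in the scene. Friction and masses are not known exactly. Their poses are not given: they have to be found in the camera images.
- jig: drill jig, fixed. Base 90 (x) x 204 (y) x 12 mm, origin under its centre on the bench. Risers 56 x 30 mm at y = +81 and -81, top z = 42, 132 mm apart inside. On each an upright stud 36 mm tall (tip z = 78, top 8 mm tapered): THICK stud 16 mm dia at y = +81, THIN stud 9 mm dia at y = -81. The block lies between the risers on z = 12, with three dowels 7 mm tall near its corners and one end.
- drill_plate: loose aluminium plate, cut away at both sides near the middle, 46 (x) x 200 (y) x 12 mm, 0.32 kg, origin under its centre. Holes: 22 mm dia at y = +81 for the thick stud, 15 mm at y = -81 for the thin: it fits only with its axes along the jig's; seated, its origin is at the jig's z = 42. Black bow handle along y over the middle: flat-sided bar 12 mm wide (x), 84 mm long, 34 to 48 mm above the underside; grip it across x.
- knob_large: large push-on locking knob, black plastic, 38 mm dia, 20 mm tall, 21 mm through bore: slides straight on and off the thick stud without turning. Origin at the centre of its underside, z up along the bore; at the start fully down, resting on the drill plate (54 mm above the jig's origin).
- knob_small: small push-on locking knob, black plastic, 28 mm dia, 20 mm tall, 14 mm through bore, for the thin stud; otherwise as the large knob.
- block: milled steel block 40 (x) x 60 (y) x 28 mm, 0.16 kg, slot along its top 14 mm wide, 12 deep; origin under its centre. At the start on the jig's base under the middle of the plate, its length across the jig (along the jig's x), showing past the plate and through its side cut-outs, its top 2 mm below the plate. Grip it across its 40 mm width.
- mat: grey rubber set-down mat with a thin black border, fixed, 180 (x) x 210 (y) x 3 mm; origin under its centre, on the bench top.
- parts_bin: dark grey open storage bin, fixed to the bench for this job, 105 (x) x 119 (y) x 62 mm; origin under its centre. Inside it is 82 mm (x, from -43 to +40) by 106 mm (y), inner floor 2 mm up; the front wall at -x is only 35 mm high, the others 62 mm.
- drill_stand: wooden drill stand 32 x 100 mm, 98 mm tall with its bits; a bystander, to be left alone; origin under its centre.
- caliper: steel vernier caliper lying flat, 77 x 236 x 7 mm; a bystander, to be left alone; origin under its middle.
Mind the look-alikes: they are no part of the job. What is shaped like the knob_large but red or yellow is not meant.

How it is judged:
By the outcome, as a careful person would: the job done as asked, in the order asked, and still so for the second after the job is handed in, with the robot touching nothing.
It also fails if it takes over 141 s, if anything falls off the work surface, if the arm or the gripper's body presses on something with over 40 N, if the wrist force passes 120 N, or if a joint passes its speed limit or range.

ROBOT

A 6-joint arm with a two-finger parallel gripper is mounted at the origin on a cart in front of the work surface, level with it; the furniture and walls round the work are solid. World frame = base frame: x ahead of the robot, y to its left, z up, the work surface at z = 0. Lengths are in mm, angles in rad, forces in N, time in s.
With the tool pointing down it reaches from about 425 to 925 mm from the base axis. Payload 12.5 kg.
Tool frame: the origin (TCP) lies between the finger pads; the fingertips stand env.tips_ahead ahead of it and the grasp point (between the pads) lies 8 mm behind it (env.tips_ahead is the distance from the TCP to the fingertips, in mm); z points along the fingers, y is the direction in which the jaws open and shut (so a half turn about z gives the same grasp; the last joint's range is limited). The gripper opens to 85 mm and grips with 20 to 120 N. Pads are 22 mm wide; open, the fingers measure 114 mm over their backs; the gripper's body (76 mm by 85 mm) begins 54 mm behind the grasp point. The pads swing forward as they close: fully open they stand 13 mm farther back than shut.
Start: joints at [-0.106, 0.491, 1.559, -0, 1.092, -0.106], TCP at [625.015, 0.021, 242.327] pointing down, gripper open.
Joint ranges: [-3.1, 3.1], [-0.84, 2.19], [0.05, 2.79], [-1.13, 4.28], [0.06, 2.93], [-2.69, 2.69]. Speed limits (rad/s): [2.22, 2.22, 2.79, 3.14, 3.14, 3.14].

INTERFACE

Orientations are given as a rotation vector (axis times angle).
In Python, from workcell import read_state, optics, ticket, nets, env gives the robot as it stands. The module is installed in compiled form; this text tells all that it offers.
- The arm moves only by the tool send_rows, never from a script. Its argument "commands" is a list of rows, each an object of numbers: "dx", "dy", "dz": the shift along the tool's x, y, z in mm; "rx", "ry", "rz": the turn, a rotation vector about the tool's x, y, z in rad; "gripper": the opening, from -1 (shut) to 1 (fully open). A call has 1 to 5 rows; each row is the pose to reach, as a shift and turn from the pose commanded when the call began, along the tool's axes at that moment; what a row does not reach only later rows make up. A row lasts 1/10 s, in which the tool goes at most 50 mm and 8.59 degrees, less where a joint would pass 70% of its speed; a pose out of reach is approached as far as the arm can. A call with a gripper value outside its range is refused whole. The fingers move at their own pace and stop on an object; the grip force is fixed at half the most. Time passes only in rows, so rows that repeat a pose let the fingers close. It gives the time, the measured TCP pose, the force and the opening at its end, in the units of the state.
- read_state(): the state, without advancing time (a new reading comes with each control period).
- optics.snapshot(name): name is "scene" or "side" or "wrist"; returns a dict with "pixels" (384x512x3 uint8, blue, green, red), "z_map" (384x512 float32, mm along the optical axis (not along the pixel's ray), 0 where there is no reading), "fovy" (degrees; the focal length in pixels is half the picture's height over the tangent of half this angle, whatever the lens; pixels are square), "cx", "cy" (the principal point, pixels), "world_from_camera" (4x4, takes a point from camera to world coordinates); the wrist camera has in their place "tool_from_camera" (4x4, takes a point from camera to tool coordinates, whose origin is the TCP and whose axes are the flange's). Camera axes: x right, y down, z forward; pixel columns grow to the right and rows downward; lengths in mm; the calibration is good to about 2 mm. A picture is of the moment at which its call begins: read the wrist's pose just before it.
- ticket.close_job(): hands the job in, once; it reports no verdict.
Trained networks look in a picture, given as the dict that the camera call returned (one of the last four; its "shot" number tells which), for a name from the list of things; names that differ only in an ending like _2 or _b are one class to them, and where a whole thing is asked for, a point or a joint stands for the part that bears it (a point fixed in the world has none). Each returns a list of dicts, best first, with "p" (0 to 1); they miss things now and then, are a little off and sometimes report something else, mostly with a low value. They report only what shows in the picture. A call takes as long as a camera call. They do not tell look-alikes from the thing itself.
- nets.find_in(target, picture): "xy" ([column, row] in pixels, amid what is visible of it).
- nets.trace(target, picture): "region" (384x512 bool, what is visible of it) and "xy" ([column, row] in pixels, amid what is visible of it).
The state is a dict: "clock": time; "joint_positions": joint angles; "joint_velocities": joint speeds; "joint_torque": joint torques, N m; "ee_pos": TCP position; "tool_rot": TCP orientation; "contact_force": force on the tool from outside, world axes, zero at the start; "moment": the same for the moment, N m; "finger_gap": finger opening in mm.
Only numpy, scipy, OpenCV 4.12 (cv2) and the standard library are available. Lean on these libraries where they do the work, as an engineer would, in place of code of your own. Each camera call takes 0.05 s, during which the arm holds its last target.

## Working session

There is one attempt and no reset: what is moved stays moved. The work goes in short steps, Python scripts to look and compute and a tool call to move; the robot and the scene stay as the last step left them, time stands still between calls to the robot, and variables do not carry over. Pictures are saved under pics/ and viewed, and the job is handed in when it is done.

Besides the shell and the picture viewer there is one more tool, called as a command line: name --argument value ..., lists and objects as JSON in quotes. send_rows: Moves the arm, as the interface text tells. Its arguments: {"type":"object","properties":{"commands":{"type":"array"}},"required":["commands"]}

```bash
mkdir -p pics; cat > h.py <<'E'
import numpy as np, cv2
from scipy.spatial.transform import Rotation as R
from workcell import read_state, optics, ticket, nets, env
def snap(n,save=None):
    s=read_state(); p=optics.snapshot(n)
    if n=="wrist":
        T=np.eye(4);T[:3,:3]=R.from_rotvec(s["tool_rot"]).as_matrix();T[:3,3]=s["ee_pos"]
        p["W"]=T@np.array(p["tool_from_camera"])
    else: p["W"]=np.array(p["world_from_camera"])
    if save: cv2.imwrite("pics/"+save,p["pixels"])
    return p
def cloud(p):
    z=p["z_map"];h,w=z.shape;f=h/2/np.tan(np.radians(p["fovy"])/2)
    u,v=np.meshgrid(np.arange(w),np.arange(h))
    c=np.stack([(u-p["cx"])*z/f,(v-p["cy"])*z/f,z],-1)
    P=c@p["W"][:3,:3].T+p["W"][:3,3]
    P[z<=0]=np.nan
    return P
def proj(p,X):
    f=384/2/np.tan(np.radians(p["fovy"])/2)
    c=np.linalg.inv(p["W"])@np.append(X,1)
    return np.array([c[0]/c[2]*f+p["cx"],c[1]/c[2]*f+p["cy"]])
E
python3 - <<'E'
from h import *
print(read_state(), env.tips_ahead)
for n in ["scene","side","wrist"]:
    p=snap(n,n+"0.png"); P=cloud(p); print(n,p["fovy"],p["W"][:3,3],p["W"][:3,2])
    for t in ["jig","drill_plate","knob_large","knob_small","block","mat","parts_bin","drill_stand","caliper"]:
        for r in nets.trace(t,p)[:4]:
            if r["p"]<.2: continue
            m=r["region"]; print(t,round(r["p"],2),np.round(r["xy"]),m.sum(),np.round(np.nanmedian(P[m],0)))
E
```

```text
{'clock': 0.0, 'joint_positions': array([-1.05585509e-01,  4.91563325e-01,  1.55949738e+00,  3.23828352e-06,
        1.09169050e+00, -1.05605922e-01]), 'joint_velocities': array([-1.11381394e-05,  1.01032204e-03, -5.56039707e-04,  8.78456393e-04,
       -2.78791952e-04,  4.28960816e-04]), 'joint_torque': array([-2.53899279e-04, -6.18447447e+01, -2.61596632e+01, -1.41405640e-04,
        4.01603000e-03, -9.44706159e-06]), 'ee_pos': array([6.24766705e+02, 5.72104298e-02, 2.41708888e+02]), 'tool_rot': array([-2.22078193e+00, -2.22082395e+00,  1.14019186e-03]), 'contact_force': array([ 0.64216003, -0.83510809, -0.11943561]), 'moment': array([-0.04549585,  0.03017254, -0.03126441]), 'finger_gap': 85.5438111297144} 11.0
scene 50.46102182825958 [-178.95082674 -587.74629071  696.42935072] [ 0.6913254   0.45170403 -0.56394385]
jig 0.71 [308. 254.] 1365 [ 491. -328.   13.]
drill_plate 0.59 [309. 236.] 1127 [ 522. -313.   55.]
knob_large 0.63 [383. 251.] 209 [ 608. -457.   17.]
knob_large 0.45 [381. 217.] 180 [ 720. -430.   19.]
knob_large 0.41 [348. 218.] 153 [ 684. -362.   19.]
knob_small 0.67
[... 781 characters left out ...]
4.   20.]
knob_small 0.7 [196. 246.] 138 [ 458. -280.   73.]
block 0.46 [223. 269.] 226 [ 517. -334.   31.]
mat 0.78 [236. 203.] 2283 [564. -44.   5.]
parts_bin 0.62 [217. 147.] 643 [506. 269.  32.]
parts_bin 0.2 [256. 262.] 212 [ 599. -362.   75.]
drill_stand 0.75 [294. 165.] 254 [775. 101.  35.]
caliper 0.66 [295. 227.] 536 [ 729. -175.    7.]
wrist 67.12341180163548 [624.4248447   80.48393516 374.47418478] [ 3.32528826e-04 -3.13691788e-01 -9.49524803e-01]
jig 0.85 [177. 330.] 1269 [ 506. -268.   12.]
block 0.75 [192. 342.] 229 [ 529. -281.   26.]
mat 0.73 [208. 169.] 20435 [564. -15.   4.]
drill_stand 0.56 [395.  47.] 4143 [773. 128.  33.]
caliper 0.75 [307. 270.] 1582 [ 705. -171.    5.]
```

```bash
python3 - <<'E'
import cv2
a=cv2.imread("pics/scene0.png");b=cv2.imread("pics/side0.png")
cv2.imwrite("pics/scene0b.png",cv2.resize(a[110:310,60:430],(740,400),interpolation=3))
cv2.imwrite("pics/side0b.png",cv2.resize(b[120:340,140:400],(709,600),interpolation=3))
E
```

```text
(no output)
```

View pics/scene0b.png

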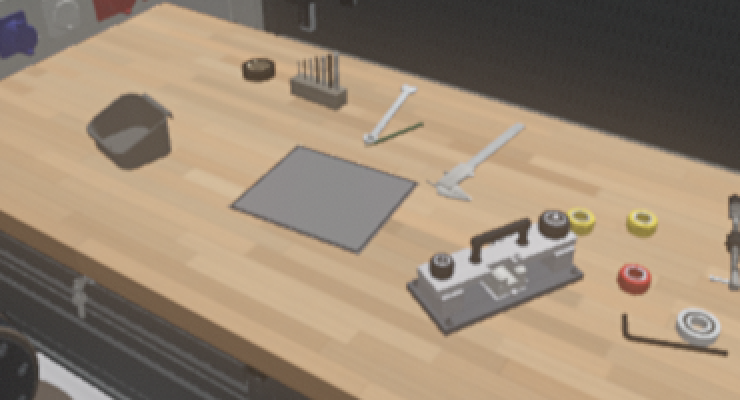

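View pics/side0b.png

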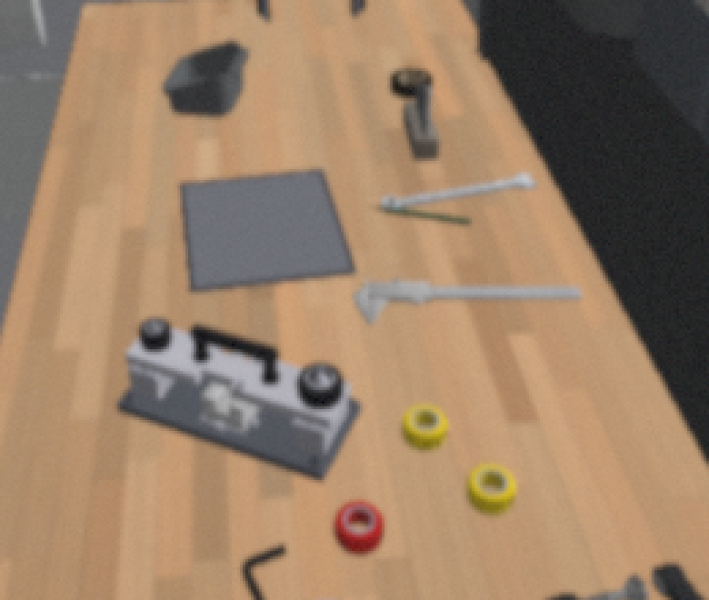

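View pics/wrist0.png

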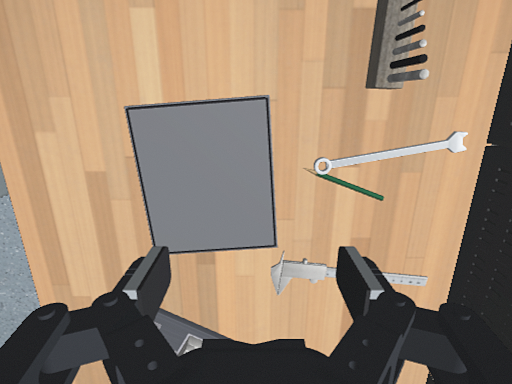

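The scene view shows the black large knob at about (337,220) on the jig's far end and the small one at (281,242). Things that could be taken for knob_large, by side-view pixel: the black knob on the stud (257,257), a red one (270,309), and yellow ones at (293,277) and (319,304). There is also a dark roll by the drill stand and a bearing near the front. I choose the black one on the jig. Next is a close look from above.

send_rows --commands '[{"dx": -350, "dy": -50, "rz": -1.04}, {"dx": -350, "dy": -50, "rz": -1.04}, {"dx": -350, "dy": -50, "rz": -1.04}, {"dx": -350, "dy": -50, "rz": -1.04}, {"dx": -350, "dy": -50, "rz": -1.04}]'

```text
validation failed for argument at $.co...
```

send_rows --commands '[{"dx": -350, "dy": -50, "dz": 0, "rx": 0, "ry": 0, "rz": -1.04, "gripper": 1}, {"dx": -350, "dy": -50, "dz": 0, "rx": 0, "ry": 0, "rz": -1.04, "gripper": 1}, {"dx": -350, "dy": -50, "dz": 0, "rx": 0, "ry": 0, "rz": -1.04, "gripper": 1}, {"dx": -350, "dy": -50, "dz": 0, "rx": 0, "ry": 0, "rz": -1.04, "gripper": 1}, {"dx": -350, "dy": -50, "dz": 0, "rx": 0, "ry": 0, "rz": -1.04, "gripper": 1}]'

```text
clock: 2.0
ee_pos: [590.8, -239.2, 242.4]
tool_rot: [1.288, 2.865, 0.0]
contact_force: [0.2, 0.5, -0.3]
finger_gap: 85.3
```

```bash
cat >> h.py <<'E'
def go(x,y,z,yawdeg):
    """tool y axis at yawdeg in world, pointing down; prints delta"""
    s=read_state(); Rm=R.from_rotvec(s["tool_rot"]).as_matrix()
    a=np.radians(yawdeg); ty=np.array([np.cos(a),np.sin(a),0]); tz=np.array([0,0,-1.]); tx=np.cross(ty,tz)
    G=np.stack([tx,ty,tz],1)
    d=Rm.T@(np.array([x,y,z])-s["ee_pos"]); r=R.from_matrix(Rm.T@G).as_rotvec()
    print("t",round(s["clock"],2),"pos",np.round(s["ee_pos"],1),"d",np.round(d,1),"r",np.round(r,3),"dist",np.linalg.norm(d).round(),"gap",round(s["finger_gap"],1),"F",np.round(s["contact_force"],1))
E
python3 - <<'E'
from h import *
go(577,-348,240,60.5)
E
```

```text
t 2.0 pos [ 590.8 -239.2  242.4] d [-72.2 -82.5   2.4] r [ 0.    0.   -0.33] dist 110.0 gap 85.3 F [ 0.2  0.5 -0.3]
```

send_rows --commands '[{"dx": -72, "dy": -82, "dz": 2, "rx": 0, "ry": 0, "rz": -0.33, "gripper": 1}, {"dx": -72, "dy": -82, "dz": 2, "rx": 0, "ry": 0, "rz": -0.33, "gripper": 1}, {"dx": -72, "dy": -82, "dz": 2, "rx": 0, "ry": 0, "rz": -0.33, "gripper": 1}, {"dx": -72, "dy": -82, "dz": 2, "rx": 0, "ry": 0, "rz": -0.33, "gripper": 1}, {"dx": -72, "dy": -82, "dz": 2, "rx": 0, "ry": 0, "rz": -0.33, "gripper": 1}]'

```text
clock: 2.5
ee_pos: [577.1, -345.1, 240.2]
tool_rot: [-0.812, -3.035, -0.001]
contact_force: [-0.2, 0.7, 0.3]
finger_gap: 85.2
```

```bash
python3 - <<'E'
from h import *
p=snap("wrist","w1.png");P=cloud(p);np.savez("w1.npz",P=P,px=p["pixels"],W=p["W"])
print(read_state()["ee_pos"])
for t in ["drill_plate","knob_large","knob_small","block","jig"]:
    for r in nets.trace(t,p)[:3]:
        if r["p"]<.2: continue
        m=r["region"]; print(t,round(r["p"],2),np.round(r["xy"]),m.sum(),np.round(np.nanmedian(P[m],0)),np.round(np.nanmax(P[m][:,2])))
E
```

```text
[ 577.33306753 -344.59342706  240.38673532]
drill_plate 0.97 [258.  96.] 6163 [ 510. -304.   55.] 92.0
drill_plate 0.42 [453.  48.] 12674 [580. -84.   4.] 7.0
knob_large 0.9 [288. 233.] 674 [ 685. -355.   20.] 23.0
knob_large 0.81 [255. 188.] 907 [ 595. -350.   74.] 77.0
knob_large 0.79 [259. 276.] 627 [ 725. -426.   19.] 23.0
knob_small 0.86 [253.  25.] 848 [ 456. -272.   74.] 77.0
block 0.78 [271. 107.] 772 [ 523. -299.   40.] 51.0
jig 0.63 [245.  93.] 5603 [ 511. -307.   13.] 81.0
```

View pics/w1.png

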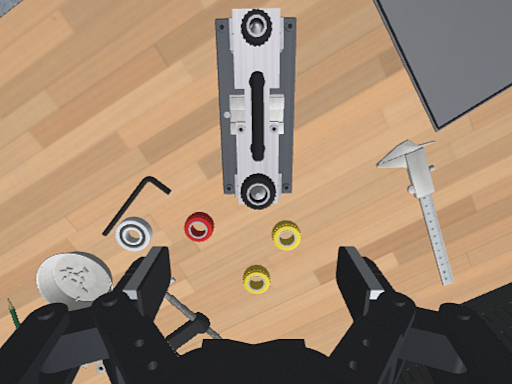

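```bash
cat > fit.py <<'E'
from h import *
d=np.load("w1.npz");P=d["P"]
jc=np.array([525,-315.])
near=np.hypot(P[...,0]-jc[0],P[...,1]-jc[1])<150
def rect(lo,hi,lab):
    m=near&(P[...,2]>lo)&(P[...,2]<hi); q=P[m][:,:2].astype(np.float32)
    # largest comp
    n,l,st,_=cv2.connectedComponentsWithStats(m.astype(np.uint8))
    r=cv2.minAreaRect(q); print(lab,len(q),r, "zmed",np.median(P[m][:,2]))
print("floor",np.nanmedian(P[240:300,200:240,2][:]))
rect(50,60,"plate top"); rect(8,17,"base");rect(84,96,"handle")
for c in [(595,-352),(456,-272)]:
    m=(np.hypot(P[...,0]-c[0],P[...,1]-c[1])<35)&(P[...,2]>70)&(P[...,2]<79)
    q=P[m]; (x,y),r=cv2.minEnclosingCircle(q[:,:2].astype(np.float32)); print("knob",x,y,r,np.median(q[:,2]),len(q), cv2.minAreaRect(q[:,:2].astype(np.float32)))
E
python3 fit.py
```

```text
floor 0.834405870108867
plate top 4981 ((526.7529296875, -311.291259765625), (46.11674880981445, 200.32794189453125), 60.88389205932617) zmed 54.672827473399536
base 4708 ((526.919189453125, -343.5089111328125), (160.45094299316406, 248.93064880371094), 55.098873138427734) zmed 12.628010234522748
handle 1092 ((526.834716796875, -311.3748779296875), (12.006142616271973, 83.95201873779297), 60.915733337402344) zmed 90.01118618929769
knob 597.5306396484375 -350.89373779296875 20.011634826660156 74.57520781401416 835 ((597.080078125, -350.1798095703125), (38.628780364990234, 37.58319091796875), 53.97493362426758)
knob 455.90679931640625 -272.1373291015625 14.950453758239746 74.40601426645372 756 ((456.1389465332031, -272.0980529785156), (28.66378402709961, 28.817073822021484), 59.43678283691406)
```

Fit: the plate is centred at (526.8,-311.3) with jig x along 60.9° (or its opposite) and measures 46×200. Its top is at 54.7, and the knobs sit 81 mm either side as they should. Going for the large knob.

```bash
python3 - <<'E'
from h import *
go(597.4,-350.5,67,60.9)
E
```

```text
t 2.8 pos [ 577.5 -344.7  240.6] d [-20.1   4.9 173.6] r [ 0.     0.    -0.012] dist 175.0 gap 85.0 F [-0.1 -0.1  0.7]
```

send_rows --commands '[{"dx": -20, "dy": 5, "dz": 45, "rx": 0, "ry": 0, "rz": -0.012, "gripper": 0.4}, {"dx": -20, "dy": 5, "dz": 90, "rx": 0, "ry": 0, "rz": -0.012, "gripper": 0.4}, {"dx": -20, "dy": 5, "dz": 125, "rx": 0, "ry": 0, "rz": -0.012, "gripper": 0.4}, {"dx": -20, "dy": 5, "dz": 140, "rx": 0, "ry": 0, "rz": -0.012, "gripper": 0.4}, {"dx": -20, "dy": 5, "dz": 140, "rx": 0, "ry": 0, "rz": -0.012, "gripper": 0.4}]'

```text
clock: 3.3
ee_pos: [596.6, -350.7, 98.7]
tool_rot: [-0.79, -3.038, -0.002]
contact_force: [-1.2, -0.7, -0.5]
finger_gap: 59.7
```

```bash
python3 - <<'E'
from h import *
go(597.4,-350.5,67,60.9)
p=snap("wrist","w2.png");P=cloud(p)
m=(np.hypot(P[...,0]-597,P[...,1]+350)<35)&(P[...,2]>70)&(P[...,2]<79)
q=P[m]
if len(q): print(cv2.minAreaRect(q[:,:2].astype(np.float32)),np.median(q[:,2]))
E
```

```text
t 3.3 pos [ 596.6 -350.7   98.7] d [-0.7  0.5 31.7] r [ 0.    -0.003 -0.001] dist 32.0 gap 59.7 F [-1.2 -0.7 -0.5]
((596.4547119140625, -350.28997802734375), (39.32542419433594, 37.693111419677734), 47.097808837890625) 74.57822559155849
```

View pics/w2.png

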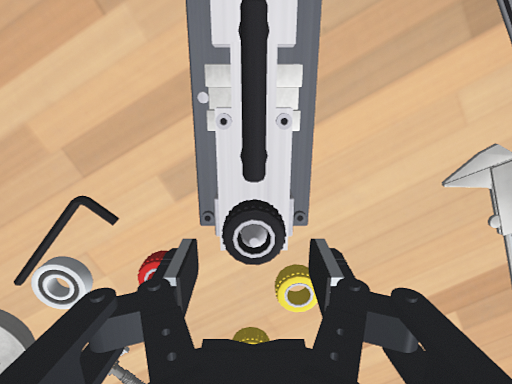

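The black knob is at (254,232), centred between the fingers.

send_rows --commands '[{"dx": 0, "dy": 0, "dz": 16, "rx": 0, "ry": 0, "rz": 0, "gripper": 0.4}, {"dx": 0, "dy": 0, "dz": 31, "rx": 0, "ry": 0, "rz": 0, "gripper": 0.4}, {"dx": 0, "dy": 0, "dz": 31, "rx": 0, "ry": 0, "rz": 0, "gripper": 0.4}, {"dx": 0, "dy": 0, "dz": 31, "rx": 0, "ry": 0, "rz": 0, "gripper": -0.4}, {"dx": 0, "dy": 0, "dz": 31, "rx": 0, "ry": 0, "rz": 0, "gripper": -0.4}]'

```text
clock: 3.85
ee_pos: [597.2, -351.6, 70.2]
tool_rot: [0.791, 3.039, -0.001]
contact_force: [-0.7, -0.6, -0.5]
finger_gap: 36.3
```

send_rows --commands '[{"dx": 0, "dy": 0, "dz": 0, "rx": 0, "ry": 0, "rz": 0, "gripper": -0.4}, {"dx": 0, "dy": 0, "dz": 0, "rx": 0, "ry": 0, "rz": 0, "gripper": -0.4}, {"dx": 0, "dy": 0, "dz": 0, "rx": 0, "ry": 0, "rz": 0, "gripper": -0.4}]'

```text
clock: 4.15
ee_pos: [597.3, -351.5, 70.2]
tool_rot: [0.791, 3.039, -0.001]
contact_force: [-0.0, -0.5, 5.6]
finger_gap: 36.1
```

```bash
python3 - <<'E'
from h import *
go(597.4,-350.5,67,60.9)
E
```

```text
t 4.15 pos [ 597.3 -351.5   70.2] d [0.4 1.  3.2] r [-0.     0.002 -0.001] dist 3.0 gap 36.1 F [-0.  -0.5  5.6]
```

send_rows --commands '[{"dx": 0, "dy": 0, "dz": -20, "rx": 0, "ry": 0, "rz": 0, "gripper": -0.4}, {"dx": 0, "dy": 0, "dz": -50, "rx": 0, "ry": 0, "rz": 0, "gripper": -0.4}, {"dx": 0, "dy": 0, "dz": -90, "rx": 0, "ry": 0, "rz": 0, "gripper": -0.4}, {"dx": 0, "dy": 0, "dz": -130, "rx": 0, "ry": 0, "rz": 0, "gripper": -0.4}, {"dx": 0, "dy": 0, "dz": -150, "rx": 0, "ry": 0, "rz": 0, "gripper": -0.4}]'

```text
clock: 4.65
ee_pos: [597.5, -351.6, 223.0]
tool_rot: [0.79, 3.037, -0.002]
contact_force: [-0.0, 0.6, -0.1]
finger_gap: 36.0
```

```bash
python3 - <<'E'
from h import *
go(620,-20,230,0)
E
```

```text
t 4.65 pos [ 597.5 -351.6  223. ] d [141.9 300.5  -7.6] r [0.002 0.004 1.062] dist 332.0 gap 36.0 F [-0.   0.6 -0.1]
```

send_rows --commands '[{"dx": 140, "dy": 310, "dz": 0, "rx": 0, "ry": 0, "rz": 1.06, "gripper": -0.4}, {"dx": 140, "dy": 310, "dz": 0, "rx": 0, "ry": 0, "rz": 1.06, "gripper": -0.4}, {"dx": 140, "dy": 310, "dz": 0, "rx": 0, "ry": 0, "rz": 1.06, "gripper": -0.4}, {"dx": 140, "dy": 310, "dz": 0, "rx": 0, "ry": 0, "rz": 1.06, "gripper": -0.4}, {"dx": 140, "dy": 310, "dz": 0, "rx": 0, "ry": 0, "rz": 1.06, "gripper": -0.4}]'

```text
clock: 5.15
ee_pos: [617.7, -103.6, 219.3]
tool_rot: [-1.845, -2.543, -0.0]
contact_force: [0.8, -0.4, -0.9]
finger_gap: 35.8
```

```bash
python3 - <<'E'
from h import *
go(620,0,223,0)
E
```

```text
t 5.15 pos [ 617.7 -103.6  219.3] d [97.8 34.3 -3.7] r [ 0.    -0.     0.316] dist 104.0 gap 35.8 F [ 0.8 -0.4 -0.9]
```

send_rows --commands '[{"dx": 98, "dy": 34, "dz": -4, "rx": 0, "ry": 0, "rz": 0.316, "gripper": -0.4}, {"dx": 98, "dy": 34, "dz": -4, "rx": 0, "ry": 0, "rz": 0.316, "gripper": -0.4}, {"dx": 98, "dy": 34, "dz": -4, "rx": 0, "ry": 0, "rz": 0.316, "gripper": -0.4}, {"dx": 98, "dy": 34, "dz": -4, "rx": 0, "ry": 0, "rz": 0.316, "gripper": -0.4}]'

```text
clock: 5.55
ee_pos: [619.0, -0.0, 223.4]
tool_rot: [-2.212, -2.231, -0.0]
contact_force: [0.4, -0.7, -1.0]
finger_gap: 35.6
```

```bash
python3 - <<'E'
from h import *
go(620,0,223,0)
p=snap("wrist","w3.png");P=cloud(p);px=p["pixels"].astype(int)
r=nets.trace("mat",p)[0]; m=r["region"]; print(r["p"],m.sum())
q=P[m];q=q[np.abs(q[:,2]-3)<6]
print(cv2.minAreaRect(q[:,:2].astype(np.float32)),np.median(q,0))
# held knob points
s=read_state()
T=np.eye(4);T[:3,:3]=R.from_rotvec(s["tool_rot"]).as_matrix();T[:3,3]=s["ee_pos"]
Q=(P-T[:3,3])@T[:3,:3]
k=(np.abs(Q[...,1])<25)&(np.abs(Q[...,0])<25)&(np.abs(Q[...,2])<40); print(k.sum()); print(np.nanpercentile(Q[k],[2,50,98],axis=0))
E
```

```text
t 5.55 pos [619.   -0.  223.4] d [0.  1.  0.4] r [ 0.    -0.     0.009] dist 1.0 gap 35.6 F [ 0.4 -0.7 -1. ]
0.8 19837
((562.689453125, -29.358619689941406), (182.7170867919922, 210.01199340820312), 4.352474212646484) [554.76590267  -3.82404549   3.69101909]
6957
[[-12.67751142 -23.87132996 -37.71665074]
 [ 10.43525651  -0.1779123   -4.78462694]
 [ 20.80644462  23.2695283   11.35293728]]
```

View pics/w3.png

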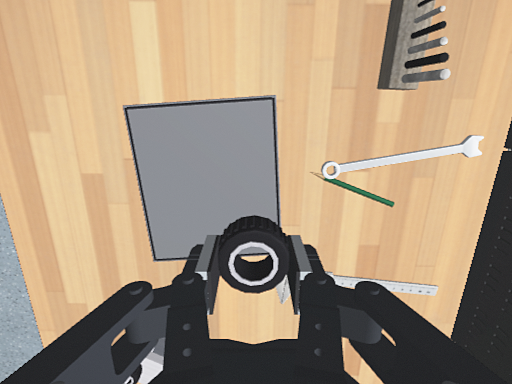

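Mat centre is (562.7,-29.4) with yaw 4.35°, and its size matches. The knob is held upright at (252,262). I'll set it down near the mat's (+x,+y) corner.

send_rows --commands '[{"dx": 40, "dy": -6, "dz": 50, "rx": 0, "ry": 0, "rz": 0, "gripper": -0.4}, {"dx": 40, "dy": -6, "dz": 100, "rx": 0, "ry": 0, "rz": 0, "gripper": -0.4}, {"dx": 40, "dy": -6, "dz": 145, "rx": 0, "ry": 0, "rz": 0, "gripper": -0.4}, {"dx": 40, "dy": -6, "dz": 180, "rx": 0, "ry": 0, "rz": 0, "gripper": -0.4}, {"dx": 40, "dy": -6, "dz": 195, "rx": 0, "ry": 0, "rz": 0, "gripper": -0.4}]'

```text
clock: 6.15
ee_pos: [611.3, 36.8, 24.5]
tool_rot: [-2.213, -2.224, 0.006]
contact_force: [-0.9, -0.0, -1.0]
finger_gap: 36.2
```

send_rows --commands '[{"dx": 0, "dy": 0, "dz": 4, "rx": 0, "ry": 0, "rz": 0, "gripper": -0.4}, {"dx": 0, "dy": 0, "dz": 6, "rx": 0, "ry": 0, "rz": 0, "gripper": -0.4}, {"dx": 0, "dy": 0, "dz": 7, "rx": 0, "ry": 0, "rz": 0, "gripper": -0.4}]'

```text
clock: 6.45
ee_pos: [614.0, 37.7, 23.1]
tool_rot: [2.214, 2.226, 0.003]
contact_force: [-0.7, 0.3, 0.1]
finger_gap: 35.6
```

send_rows --commands '[{"dx": 0, "dy": 0, "dz": 1, "rx": 0, "ry": 0, "rz": 0, "gripper": -0.4}, {"dx": 0, "dy": 0, "dz": 2, "rx": 0, "ry": 0, "rz": 0, "gripper": -0.4}, {"dx": 0, "dy": 0, "dz": 2, "rx": 0, "ry": 0, "rz": 0, "gripper": -0.4}]'

```text
clock: 6.75
ee_pos: [613.2, 38.1, 19.9]
tool_rot: [2.214, 2.228, 0.001]
contact_force: [-0.2, -1.1, -1.0]
finger_gap: 36.1
```

send_rows --commands '[{"dx": 0, "dy": 0, "dz": 1, "rx": 0, "ry": 0, "rz": 0, "gripper": -0.4}, {"dx": 0, "dy": 0, "dz": 1.5, "rx": 0, "ry": 0, "rz": 0, "gripper": -0.4}, {"dx": 0, "dy": 0, "dz": 1.5, "rx": 0, "ry": 0, "rz": 0, "gripper": -0.4}]'

```text
clock: 7.05
ee_pos: [613.2, 38.1, 19.1]
tool_rot: [2.214, 2.228, 0.001]
contact_force: [-3.8, -0.4, 13.0]
finger_gap: 35.8
```

Contact came at the expected height (19.1). Releasing, then going to the small knob.

send_rows --commands '[{"dx": 0, "dy": 0, "dz": 0, "rx": 0, "ry": 0, "rz": 0, "gripper": 0.4}, {"dx": 0, "dy": 0, "dz": 0, "rx": 0, "ry": 0, "rz": 0, "gripper": 0.4}, {"dx": 0, "dy": 0, "dz": -40, "rx": 0, "ry": 0, "rz": 0, "gripper": 0.4}, {"dx": 0, "dy": 0, "dz": -85, "rx": 0, "ry": 0, "rz": 0, "gripper": 0.4}, {"dx": 0, "dy": 0, "dz": -135, "rx": 0, "ry": 0, "rz": 0, "gripper": 0.4}]'

```text
clock: 7.55
ee_pos: [612.4, 38.1, 153.4]
tool_rot: [-2.214, -2.227, 0.002]
contact_force: [0.9, 0.1, -0.6]
finger_gap: 59.9
```

```bash
python3 - <<'E'
from h import *
go(456,-272,160,60.9)
p=snap("wrist","w4.png")
E
```

```text
t 7.55 pos [612.4  38.1 153.4] d [-309.1 -158.3   -6.2] r [-2.000e-03 -1.000e-03 -1.057e+00] dist 347.0 gap 59.9 F [ 0.9  0.1 -0.6]
```

View pics/w4.png

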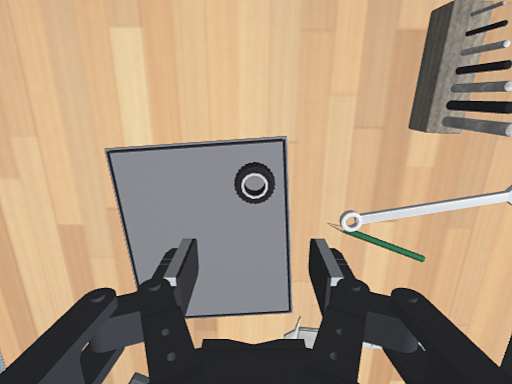

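The large knob stands flat on the mat at (255,182), well inside the border.

send_rows --commands '[{"dx": -309, "dy": -158, "dz": -6, "rx": 0, "ry": 0, "rz": -1.057, "gripper": 0.2}, {"dx": -309, "dy": -158, "dz": -6, "rx": 0, "ry": 0, "rz": -1.057, "gripper": 0.2}, {"dx": -309, "dy": -158, "dz": -6, "rx": 0, "ry": 0, "rz": -1.057, "gripper": 0.2}, {"dx": -309, "dy": -158, "dz": -6, "rx": 0, "ry": 0, "rz": -1.057, "gripper": 0.2}, {"dx": -309, "dy": -158, "dz": -6, "rx": 0, "ry": 0, "rz": -1.057, "gripper": 0.2}]'

```text
clock: 8.1
ee_pos: [507.6, -171.7, 156.7]
tool_rot: [1.31, 2.855, 0.0]
contact_force: [0.7, -0.2, -0.8]
finger_gap: 51.3
```

```bash
python3 - <<'E'
from h import *
go(456,-272,160,60.9)
E
```

```text
t 8.1 pos [ 507.6 -171.7  156.7] d [ -42.4 -104.5   -3.3] r [ 0.     0.    -0.352] dist 113.0 gap 51.3 F [ 0.7 -0.2 -0.8]
```

send_rows --commands '[{"dx": -42, "dy": -104, "dz": -3, "rx": 0, "ry": 0, "rz": -0.352, "gripper": 0.2}, {"dx": -42, "dy": -104, "dz": -3, "rx": 0, "ry": 0, "rz": -0.352, "gripper": 0.2}, {"dx": -42, "dy": -104, "dz": -3, "rx": 0, "ry": 0, "rz": -0.352, "gripper": 0.2}, {"dx": -42, "dy": -104, "dz": 27, "rx": 0, "ry": 0, "rz": -0.352, "gripper": 0.2}, {"dx": -42, "dy": -104, "dz": 57, "rx": 0, "ry": 0, "rz": -0.352, "gripper": 0.2}]'

```text
clock: 8.6
ee_pos: [456.4, -270.8, 99.5]
tool_rot: [0.801, 3.036, -0.001]
contact_force: [0.5, 0.1, -0.7]
finger_gap: 51.2
```

```bash
python3 - <<'E'
from h import *
go(456,-272,69,60.9)
p=snap("wrist","w5.png");P=cloud(p)
m=(np.hypot(P[...,0]-456,P[...,1]+272)<25)&(P[...,2]>70)&(P[...,2]<79)
q=P[m]
if len(q): print(cv2.minAreaRect(q[:,:2].astype(np.float32)),np.median(q[:,2]))
E
```

```text
t 8.6 pos [ 456.4 -270.8   99.5] d [-0.2 -1.2 30.5] r [-0.     0.002 -0.008] dist 31.0 gap 51.2 F [ 0.5  0.1 -0.7]
((455.1337585449219, -271.5250244140625), (29.11052703857422, 27.688161849975586), 57.002567291259766) 74.41543635160028
```

View pics/w5.png

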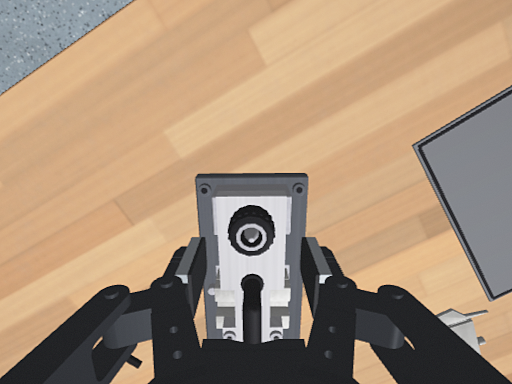

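The small knob is centred at (252,232), with the handle end below it clear of the fingers.

send_rows --commands '[{"dx": 0, "dy": -1, "dz": 16, "rx": 0, "ry": 0, "rz": -0.008, "gripper": 0.2}, {"dx": 0, "dy": -1, "dz": 31, "rx": 0, "ry": 0, "rz": -0.008, "gripper": 0.2}, {"dx": 0, "dy": -1, "dz": 31, "rx": 0, "ry": 0, "rz": -0.008, "gripper": 0.2}, {"dx": 0, "dy": -1, "dz": 31, "rx": 0, "ry": 0, "rz": -0.008, "gripper": -0.6}, {"dx": 0, "dy": -1, "dz": 31, "rx": 0, "ry": 0, "rz": -0.008, "gripper": -0.6}]'

```text
clock: 9.15
ee_pos: [456.5, -270.7, 70.0]
tool_rot: [0.786, 3.04, -0.001]
contact_force: [-2.8, 3.0, 9.0]
finger_gap: 25.2
```

send_rows --commands '[{"dx": 0, "dy": 0, "dz": 0, "rx": 0, "ry": 0, "rz": 0, "gripper": -0.6}, {"dx": 0, "dy": 0, "dz": 0, "rx": 0, "ry": 0, "rz": 0, "gripper": -0.6}, {"dx": 0, "dy": 0, "dz": 0, "rx": 0, "ry": 0, "rz": 0, "gripper": -0.6}]'

```text
clock: 9.45
ee_pos: [456.4, -270.7, 70.0]
tool_rot: [0.786, 3.04, -0.001]
contact_force: [-0.6, 1.5, 7.4]
finger_gap: 25.1
```

send_rows --commands '[{"dx": 0, "dy": 0, "dz": -20, "rx": 0, "ry": 0, "rz": 0, "gripper": -0.6}, {"dx": 0, "dy": 0, "dz": -40, "rx": 0, "ry": 0, "rz": 0, "gripper": -0.6}, {"dx": 0, "dy": 0, "dz": -75, "rx": 0, "ry": 0, "rz": 0, "gripper": -0.6}, {"dx": 0, "dy": 0, "dz": -90, "rx": 0, "ry": 0, "rz": 0, "gripper": -0.6}]'

```text
clock: 9.85
ee_pos: [456.7, -270.9, 161.8]
tool_rot: [0.786, 3.038, -0.002]
contact_force: [0.3, -0.4, -1.0]
finger_gap: 25.3
```

```bash
python3 - <<'E'
from h import *
go(512.8,-98.4,110,41.4)
E
```

```text
t 9.85 pos [ 456.7 -270.9  161.8] d [ 34.7 178.1  51.6] r [0.    0.004 0.342] dist 189.0 gap 25.3 F [ 0.3 -0.4 -1. ]
```

send_rows --commands '[{"dx": 35, "dy": 178, "dz": 10, "rx": 0, "ry": 0.004, "rz": 0.342, "gripper": -0.6}, {"dx": 35, "dy": 178, "dz": 20, "rx": 0, "ry": 0.004, "rz": 0.342, "gripper": -0.6}, {"dx": 35, "dy": 178, "dz": 35, "rx": 0, "ry": 0.004, "rz": 0.342, "gripper": -0.6}, {"dx": 35, "dy": 178, "dz": 60, "rx": 0, "ry": 0.004, "rz": 0.342, "gripper": -0.6}, {"dx": 35, "dy": 178, "dz": 100, "rx": 0, "ry": 0.004, "rz": 0.342, "gripper": -0.6}]'

```text
clock: 10.35
ee_pos: [513.6, -94.9, 59.9]
tool_rot: [1.287, 2.864, 0.003]
contact_force: [0.6, -1.0, -0.7]
finger_gap: 25.2
```

```bash
python3 - <<'E'
from h import *
go(512.8,-98.4,20,41.4)
E
```

```text
t 10.35 pos [513.6 -94.9  59.9] d [-2.1 -3.  39.9] r [0.002 0.001 0.003] dist 40.0 gap 25.2 F [ 0.6 -1.  -0.7]
```

send_rows --commands '[{"dx": -2, "dy": -3, "dz": 20, "rx": 0, "ry": 0, "rz": 0, "gripper": -0.6}, {"dx": -2, "dy": -3, "dz": 36, "rx": 0, "ry": 0, "rz": 0, "gripper": -0.6}, {"dx": -2, "dy": -3, "dz": 39, "rx": 0, "ry": 0, "rz": 0, "gripper": -0.6}, {"dx": -2, "dy": -3, "dz": 40, "rx": 0, "ry": 0, "rz": 0, "gripper": -0.6}]'

```text
clock: 10.75
ee_pos: [510.7, -101.2, 19.2]
tool_rot: [-1.291, -2.86, -0.002]
contact_force: [0.7, -0.1, 0.1]
finger_gap: 25.1
```

send_rows --commands '[{"dx": 0, "dy": 0, "dz": 0.5, "rx": 0, "ry": 0, "rz": 0, "gripper": -0.6}, {"dx": 0, "dy": 0, "dz": 0.5, "rx": 0, "ry": 0, "rz": 0, "gripper": -0.6}]'

```text
clock: 10.95
ee_pos: [511.1, -101.4, 19.1]
tool_rot: [-1.292, -2.861, -0.002]
contact_force: [0.6, 0.3, -1.3]
finger_gap: 25.2
```

send_rows --commands '[{"dx": 0, "dy": 0, "dz": 1, "rx": 0, "ry": 0, "rz": 0, "gripper": -0.6}, {"dx": 0, "dy": 0, "dz": 1, "rx": 0, "ry": 0, "rz": 0, "gripper": -0.6}]'

```text
clock: 11.15
ee_pos: [511.1, -101.4, 18.9]
tool_rot: [-1.292, -2.862, -0.002]
contact_force: [-3.5, 1.0, 16.5]
finger_gap: 25.3
```

send_rows --commands '[{"dx": 0, "dy": 0, "dz": 0, "rx": 0, "ry": 0, "rz": 0, "gripper": 0.2}, {"dx": 0, "dy": 0, "dz": 0, "rx": 0, "ry": 0, "rz": 0, "gripper": 0.2}, {"dx": 0, "dy": 0, "dz": -40, "rx": 0, "ry": 0, "rz": 0, "gripper": 0.2}, {"dx": 0, "dy": 0, "dz": -85, "rx": 0, "ry": 0, "rz": 0, "gripper": 0.2}, {"dx": 0, "dy": 0, "dz": -135, "rx": 0, "ry": 0, "rz": 0, "gripper": 0.2}]'

```text
clock: 11.65
ee_pos: [510.6, -101.5, 153.3]
tool_rot: [-1.291, -2.858, -0.001]
contact_force: [0.7, -0.1, -1.7]
finger_gap: 51.4
```

```bash
python3 - <<'E'
from h import *
go(526.8,-311.3,150,60.9)
E
```

```text
t 11.65 pos [ 510.6 -101.5  153.3] d [-168.1 -126.6    2.6] r [-0.001 -0.006 -0.34 ] dist 210.0 gap 51.4 F [ 0.7 -0.1 -1.7]
```

send_rows --commands '[{"dx": -168, "dy": -127, "dz": 0, "rx": 0, "ry": -0.006, "rz": -0.34, "gripper": 0}, {"dx": -168, "dy": -127, "dz": 0, "rx": 0, "ry": -0.006, "rz": -0.34, "gripper": 0}, {"dx": -168, "dy": -127, "dz": 0, "rx": 0, "ry": -0.006, "rz": -0.34, "gripper": 0}, {"dx": -168, "dy": -127, "dz": 0, "rx": 0, "ry": -0.006, "rz": -0.34, "gripper": 0}, {"dx": -168, "dy": -127, "dz": 0, "rx": 0, "ry": -0.006, "rz": -0.34, "gripper": 0}]'

```text
clock: 12.15
ee_pos: [526.8, -315.8, 151.7]
tool_rot: [0.793, 3.037, -0.003]
contact_force: [-1.1, 1.1, -0.4]
finger_gap: 42.7
```

```bash
python3 - <<'E'
from h import *
go(526.8,-311.3,79,60.9)
p=snap("wrist","w6.png");P=cloud(p)
m=(np.hypot(P[...,0]-527,P[...,1]+311)<70)&(P[...,2]>85)&(P[...,2]<96)
q=P[m]
if len(q): print(cv2.minAreaRect(q[:,:2].astype(np.float32)),np.median(q[:,2]))
E
```

```text
t 12.15 pos [ 526.8 -315.8  151.7] d [ 2.4  4.  72.6] r [-0.001  0.003 -0.003] dist 73.0 gap 42.7 F [-1.1  1.1 -0.4]
((526.1657104492188, -310.928466796875), (11.732664108276367, 83.24764251708984), 60.55255889892578) 90.05120325139325
```

View pics/w6.png

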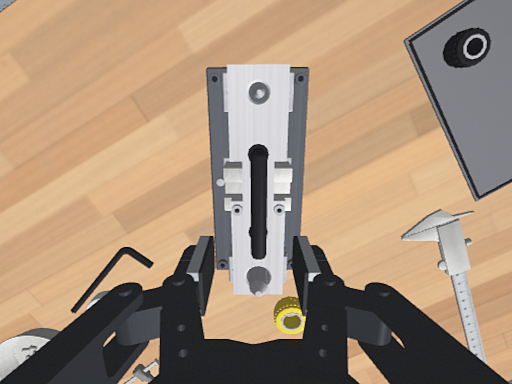

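Both studs are bare, at (259,93) and (258,275). The small knob is on the mat at (468,47). Gripping the handle next.

send_rows --commands '[{"dx": 2.5, "dy": 4, "dz": 30, "rx": 0, "ry": 0.002, "rz": 0, "gripper": 0}, {"dx": 2.5, "dy": 4, "dz": 55, "rx": 0, "ry": 0.002, "rz": 0, "gripper": 0}, {"dx": 2.5, "dy": 4, "dz": 72, "rx": 0, "ry": 0.002, "rz": 0, "gripper": 0}, {"dx": 2.5, "dy": 4, "dz": 72, "rx": 0, "ry": 0.002, "rz": 0, "gripper": 0}, {"dx": 2.5, "dy": 4, "dz": 72, "rx": 0, "ry": 0.002, "rz": 0, "gripper": 0}]'

```text
clock: 12.7
ee_pos: [527.0, -306.3, 80.1]
tool_rot: [-0.789, -3.041, 0.0]
contact_force: [0.6, -0.8, -0.3]
finger_gap: 42.5
```

send_rows --commands '[{"dx": 0, "dy": 0, "dz": 0, "rx": 0, "ry": 0, "rz": 0, "gripper": -1}, {"dx": 0, "dy": 0, "dz": 0, "rx": 0, "ry": 0, "rz": 0, "gripper": -1}, {"dx": 0, "dy": 0, "dz": 0, "rx": 0, "ry": 0, "rz": 0, "gripper": -1}, {"dx": 0, "dy": 0, "dz": 0, "rx": 0, "ry": 0, "rz": 0, "gripper": -1}, {"dx": 0, "dy": 0, "dz": 0, "rx": 0, "ry": 0, "rz": 0, "gripper": -1}]'

```text
clock: 13.2
ee_pos: [526.9, -307.2, 80.3]
tool_rot: [0.79, 3.04, -0.001]
contact_force: [-1.0, -0.3, 4.0]
finger_gap: 10.9
```

```bash
python3 - <<'E'
from h import *
go(526.8,-311.3,79,60.9)
E
```

```text
t 13.2 pos [ 526.9 -307.2   80.3] d [-1.9 -3.7  1.3] r [-0.     0.001 -0.   ] dist 4.0 gap 10.9 F [-1.  -0.3  4. ]
```

send_rows --commands '[{"dx": 0, "dy": -3.5, "dz": 0, "rx": 0, "ry": 0, "rz": 0, "gripper": -1}, {"dx": 0, "dy": -3.5, "dz": 0, "rx": 0, "ry": 0, "rz": 0, "gripper": -1}, {"dx": 0, "dy": -3.5, "dz": 0, "rx": 0, "ry": 0, "rz": 0, "gripper": -1}]'

```text
clock: 13.5
ee_pos: [525.3, -310.0, 80.1]
tool_rot: [0.79, 3.04, -0.0]
contact_force: [-0.8, 2.3, 6.2]
finger_gap: 11.0
```

```bash
python3 - <<'E'
from h import *
go(526.8,-311.3,79,60.9)
E
```

```text
t 13.5 pos [ 525.3 -310.    80.1] d [-1.9 -0.4  1.1] r [-0.  0. -0.] dist 2.0 gap 11.0 F [-0.8  2.3  6.2]
```

send_rows --commands '[{"dx": 0, "dy": 0, "dz": -10, "rx": 0, "ry": 0, "rz": 0, "gripper": -1}, {"dx": 0, "dy": 0, "dz": -25, "rx": 0, "ry": 0, "rz": 0, "gripper": -1}, {"dx": 0, "dy": 0, "dz": -45, "rx": 0, "ry": 0, "rz": 0, "gripper": -1}, {"dx": 0, "dy": 0, "dz": -65, "rx": 0, "ry": 0, "rz": 0, "gripper": -1}, {"dx": 0, "dy": 0, "dz": -85, "rx": 0, "ry": 0, "rz": 0, "gripper": -1}]'

```text
clock: 14.0
ee_pos: [524.8, -310.0, 165.6]
tool_rot: [-0.789, -3.04, 0.0]
contact_force: [1.2, -0.7, -3.7]
finger_gap: 10.5
```

```bash
python3 - <<'E'
from h import *
go(562.7,-29.4,165,41.4)
p=snap("wrist","w7.png")
E
```

```text
t 14.0 pos [ 524.8 -310.   165.6] d [103.4 263.6   0.5] r [-0.001 -0.001  0.34 ] dist 283.0 gap 10.5 F [ 1.2 -0.7 -3.7]
```

View pics/w7.png

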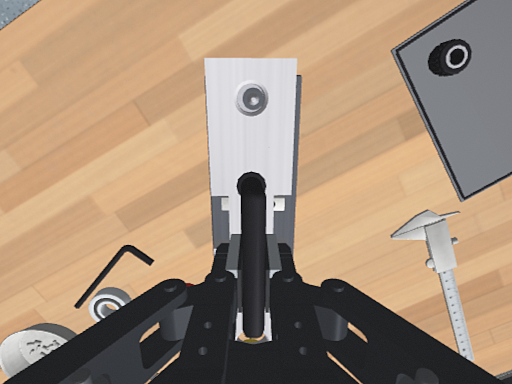

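The plate is off its studs, level in the grip. Carrying it to the mat, set diagonally between the knobs.

send_rows --commands '[{"dx": 16, "dy": 40, "dz": 0, "rx": 0, "ry": 0, "rz": 0.05, "gripper": -1}, {"dx": 32, "dy": 80, "dz": 0, "rx": 0, "ry": 0, "rz": 0.11, "gripper": -1}, {"dx": 48, "dy": 120, "dz": 0, "rx": 0, "ry": 0, "rz": 0.17, "gripper": -1}, {"dx": 64, "dy": 160, "dz": 0, "rx": 0, "ry": 0, "rz": 0.23, "gripper": -1}, {"dx": 80, "dy": 200, "dz": 0, "rx": 0, "ry": 0, "rz": 0.29, "gripper": -1}]'

```text
clock: 14.55
ee_pos: [552.2, -94.8, 164.3]
tool_rot: [-1.224, -2.892, 0.001]
contact_force: [-0.4, -0.0, -3.0]
finger_gap: 10.3
```

```bash
python3 - <<'E'
from h import *
go(561.4,-28,165,41.4)
E
```

```text
t 14.55 pos [552.2 -94.8 164.3] d [41.6 53.1 -0.7] r [-0.001 -0.     0.047] dist 67.0 gap 10.3 F [-0.4 -0.  -3. ]
```

send_rows --commands '[{"dx": 20, "dy": 27, "dz": 0, "rx": 0, "ry": 0, "rz": 0.025, "gripper": -1}, {"dx": 41.6, "dy": 53, "dz": 10, "rx": 0, "ry": 0, "rz": 0.047, "gripper": -1}, {"dx": 41.6, "dy": 53, "dz": 40, "rx": 0, "ry": 0, "rz": 0.047, "gripper": -1}, {"dx": 41.6, "dy": 53, "dz": 75, "rx": 0, "ry": 0, "rz": 0.047, "gripper": -1}, {"dx": 41.6, "dy": 53, "dz": 100, "rx": 0, "ry": 0, "rz": 0.047, "gripper": -1}]'

```text
clock: 15.05
ee_pos: [560.7, -29.1, 62.6]
tool_rot: [-1.286, -2.864, 0.001]
contact_force: [0.5, -0.2, -2.7]
finger_gap: 10.6
```

```bash
python3 - <<'E'
from h import *
go(561.4,-28,41.5,41.4)
p=snap("wrist","w8.png")
E
```

```text
t 15.05 pos [560.7 -29.1  62.6] d [ 0.4  1.3 21.1] r [-0.002 -0.001  0.004] dist 21.0 gap 10.6 F [ 0.5 -0.2 -2.7]
```

View pics/w8.png

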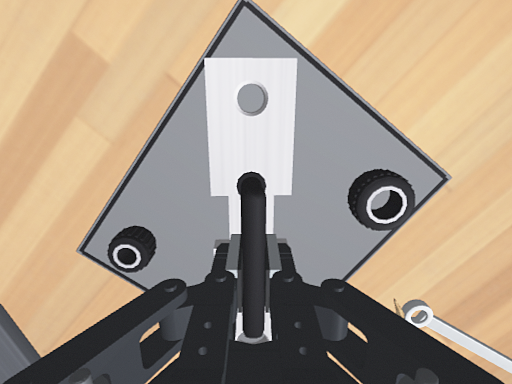

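send_rows --commands '[{"dx": 0, "dy": 0, "dz": 9, "rx": 0, "ry": 0, "rz": 0, "gripper": -1}, {"dx": 0, "dy": 0, "dz": 17, "rx": 0, "ry": 0, "rz": 0, "gripper": -1}, {"dx": 0, "dy": 0, "dz": 17, "rx": 0, "ry": 0, "rz": 0, "gripper": -1}]'

```text
clock: 15.4
ee_pos: [561.5, -29.7, 47.6]
tool_rot: [-1.289, -2.865, 0.001]
contact_force: [-0.2, 0.1, -3.1]
finger_gap: 10.4
```

send_rows --commands '[{"dx": 0, "dy": 0, "dz": 4, "rx": 0, "ry": 0, "rz": 0, "gripper": -1}, {"dx": 0, "dy": 0, "dz": 6, "rx": 0, "ry": 0, "rz": 0, "gripper": -1}, {"dx": 0, "dy": 0, "dz": 7, "rx": 0, "ry": 0, "rz": 0, "gripper": -1}, {"dx": 0, "dy": 0, "dz": 7, "rx": 0, "ry": 0, "rz": 0, "gripper": -1}]'

```text
clock: 15.8
ee_pos: [561.6, -29.7, 41.3]
tool_rot: [1.288, 2.865, -0.0]
contact_force: [-1.7, -0.8, 2.1]
finger_gap: 10.4
```

Contact at 41.3, as expected. Releasing.

send_rows --commands '[{"dx": 0, "dy": 0, "dz": 0, "rx": 0, "ry": 0, "rz": 0, "gripper": 0}, {"dx": 0, "dy": 0, "dz": 0, "rx": 0, "ry": 0, "rz": 0, "gripper": 0}, {"dx": 0, "dy": 0, "dz": -40, "rx": 0, "ry": 0, "rz": 0, "gripper": 0}, {"dx": 0, "dy": 0, "dz": -85, "rx": 0, "ry": 0, "rz": 0, "gripper": 0}, {"dx": 0, "dy": 0, "dz": -135, "rx": 0, "ry": 0, "rz": 0, "gripper": 0}]'

```text
clock: 16.3
ee_pos: [561.1, -29.5, 176.7]
tool_rot: [-1.288, -2.864, 0.001]
contact_force: [1.2, -0.3, -0.7]
finger_gap: 42.5
```

```bash
python3 - <<'E'
from h import *
p=snap("wrist","w9.png")
go(526.8,-311.3,180,-29.1)
go(526.8,-311.3,180,150.9)
E
```

```text
t 16.35 pos [563.9 -29.8 185. ] d [-185.9 -214.6    5.2] r [0.01  0.003 1.234] dist 284.0 gap 42.5 F [ 3.  -0.3  7.9]
t 16.35 pos [563.9 -29.8 185. ] d [-185.9 -214.6    5.2] r [-0.003  0.011 -1.908] dist 284.0 gap 42.5 F [ 3.  -0.3  7.9]
```

View pics/w9.png

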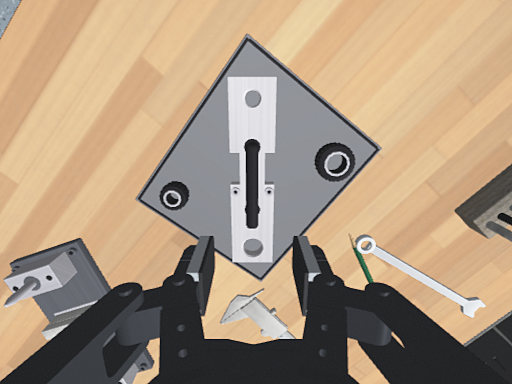

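```bash
python3 - <<'E'
from h import *
import itertools
p=snap("wrist","w10.png");P=cloud(p)
near=(np.hypot(P[...,0]-563,P[...,1]+30)<130)
for lo,hi,l in [(11,20,"plate"),(46,56,"handle")]:
    m=near&(P[...,2]>lo)&(P[...,2]<hi)
    n,L,st,c=cv2.connectedComponentsWithStats(m.astype(np.uint8)); 
    m=m&(np.hypot(P[...,0]-563,P[...,1]+30)<115)
    # keep comps near line
    d=np.array([np.cos(np.radians(41.4)),np.sin(np.radians(41.4))])
    off=(P[...,:2]-np.array([563,-31]))@d
    m=m&(np.abs(off)<35)
    r=cv2.minAreaRect(P[m][:,:2].astype(np.float32)); print(l,r,np.median(P[m][:,2]))
    if l=="plate":
        B=cv2.boxPoints(r); a=np.radians(4.35); M=np.array([[np.cos(a),-np.sin(a)],[np.sin(a),np.cos(a)]])
        print("mat-local corners",np.round((B-np.array([562.7,-29.4]))@M,1))
E
```

```text
plate ((561.7847900390625, -32.50037384033203), (46.10395812988281, 200.11187744140625), 41.59889602661133) 15.694472080322555
mat-local corners [[-80.1  62.7]
 [ 41.1 -96.6]
 [ 77.8 -68.7]
 [-43.4  90.6]]
handle ((560.8253784179688, -31.724956512451172), (11.623046875, 82.37916564941406), 41.686073303222656) 51.072104840240826
```

Plate corners all lie inside the mat, with margins of at least 8 mm. Now the block.

send_rows --commands '[{"dx": -186, "dy": -215, "dz": 0, "rx": 0, "ry": 0, "rz": 1.234, "gripper": 0.4}, {"dx": -186, "dy": -215, "dz": 0, "rx": 0, "ry": 0, "rz": 1.234, "gripper": 0.4}, {"dx": -186, "dy": -215, "dz": 0, "rx": 0, "ry": 0, "rz": 1.234, "gripper": 0.4}, {"dx": -186, "dy": -215, "dz": 0, "rx": 0, "ry": 0, "rz": 1.234, "gripper": 0.4}, {"dx": -186, "dy": -215, "dz": 0, "rx": 0, "ry": 0, "rz": 1.234, "gripper": 0.4}]'

```text
clock: 16.9
ee_pos: [528.0, -279.3, 175.5]
tool_rot: [2.255, 2.187, -0.0]
contact_force: [1.9, -0.1, 0.4]
finger_gap: 59.7
```

```bash
python3 - <<'E'
from h import *
go(526.8,-311.3,180,-29.1)
E
```

```text
t 16.9 pos [ 528.  -279.3  175.5] d [-32.   -0.2  -4.5] r [-0.     0.     0.477] dist 32.0 gap 59.7 F [ 1.9 -0.1  0.4]
```

send_rows --commands '[{"dx": -32, "dy": 0, "dz": -4, "rx": 0, "ry": 0, "rz": 0.477, "gripper": 0.4}, {"dx": -32, "dy": 0, "dz": -4, "rx": 0, "ry": 0, "rz": 0.477, "gripper": 0.4}, {"dx": -32, "dy": 0, "dz": -4, "rx": 0, "ry": 0, "rz": 0.477, "gripper": 0.4}, {"dx": -32, "dy": 0, "dz": -4, "rx": 0, "ry": 0, "rz": 0.477, "gripper": 0.4}, {"dx": -32, "dy": 0, "dz": -4, "rx": 0, "ry": 0, "rz": 0.477, "gripper": 0.4}]'

```text
clock: 17.4
ee_pos: [527.8, -309.2, 179.5]
tool_rot: [-2.701, -1.605, 0.001]
contact_force: [-0.0, 0.4, 0.1]
finger_gap: 59.9
```

```bash
python3 - <<'E'
from h import *
p=snap("wrist","w11.png");P=cloud(p)
C=np.array([526.8,-311.3])
a=np.radians(60.9);ex=np.array([np.cos(a),np.sin(a)]);ey=np.array([ex[1],-ex[0]])
L=np.stack([(P[...,:2]-C)@ex,(P[...,:2]-C)@ey],-1)
m=(np.abs(L[...,0])<40)&(np.abs(L[...,1])<40)&(P[...,2]>36)&(P[...,2]<45)
q=P[m];print(cv2.minAreaRect(q[:,:2].astype(np.float32)),np.median(q[:,2]),m.sum())
m=(np.abs(L[...,0])<45)&(np.abs(np.abs(L[...,1])-81)<20)
for s in (1,-1):
    k=m&(L[...,1]*s>0)&(P[...,2]>73)&(P[...,2]<84); 
    if k.any(): print("stud",s,P[k].mean(0),k.sum())
go(526.8,-311.3,36,-29.1)
E
```

```text
((527.4597778320312, -312.2803955078125), (60.0620231628418, 39.809757232666016), 61.48467254638672) 40.60064395221471 1570
stud 1 [ 596.80926074 -349.70259065   76.20344782] 156
stud -1 [ 456.94649863 -271.93285559   76.160124  ] 51
t 17.45 pos [ 527.9 -309.2  179.6] d [-2.300e+00  1.000e-01  1.436e+02] r [-0.    0.    0.01] dist 144.0 gap 59.8 F [ 0.8 -0.5  0.1]
```

View pics/w11.png

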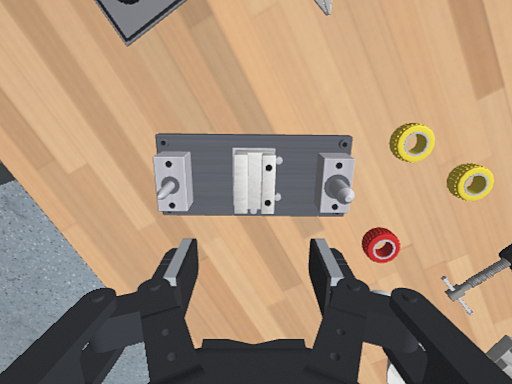

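The block shows at (254,181) with its dowels on the right side at (279,160) and (278,197). The fit is 60×40 with its top at 40.6, as expected.

send_rows --commands '[{"dx": -2.8, "dy": 0.9, "dz": 45, "rx": 0, "ry": 0, "rz": 0.005, "gripper": 0.4}, {"dx": -2.8, "dy": 0.9, "dz": 85, "rx": 0, "ry": 0, "rz": 0.005, "gripper": 0.4}, {"dx": -2.8, "dy": 0.9, "dz": 105, "rx": 0, "ry": 0, "rz": 0.005, "gripper": 0.4}, {"dx": -2.8, "dy": 0.9, "dz": 115, "rx": 0, "ry": 0, "rz": 0.005, "gripper": 0.4}, {"dx": -2.8, "dy": 0.9, "dz": 115, "rx": 0, "ry": 0, "rz": 0.005, "gripper": 0.4}]'

```text
clock: 17.95
ee_pos: [527.1, -311.9, 63.9]
tool_rot: [-2.704, -1.596, 0.001]
contact_force: [0.5, -0.6, -0.3]
finger_gap: 59.6
```

```bash
python3 - <<'E'
from h import *
go(527.3,-312.1,36,-29.0)
E
```

```text
t 17.95 pos [ 527.1 -311.9   63.9] d [-0.1  0.3 27.9] r [-0.002  0.     0.002] dist 28.0 gap 59.6 F [ 0.5 -0.6 -0.3]
```

send_rows --commands '[{"dx": 0, "dy": 0, "dz": 15, "rx": 0, "ry": 0, "rz": 0, "gripper": 0.4}, {"dx": 0, "dy": 0, "dz": 28, "rx": 0, "ry": 0, "rz": 0, "gripper": 0.4}, {"dx": 0, "dy": 0, "dz": 28, "rx": 0, "ry": 0, "rz": 0, "gripper": 0.4}, {"dx": 0, "dy": 0, "dz": 28, "rx": 0, "ry": 0, "rz": 0, "gripper": -0.4}, {"dx": 0, "dy": 0, "dz": 28, "rx": 0, "ry": 0, "rz": 0, "gripper": -0.4}]'

```text
clock: 18.45
ee_pos: [527.5, -312.5, 37.5]
tool_rot: [2.706, 1.594, 0.0]
contact_force: [0.2, -1.4, -1.1]
finger_gap: 38.5
```

send_rows --commands '[{"dx": 0, "dy": 0, "dz": 0, "rx": 0, "ry": 0, "rz": 0, "gripper": -0.4}, {"dx": 0, "dy": 0, "dz": 0, "rx": 0, "ry": 0, "rz": 0, "gripper": -0.4}, {"dx": 0, "dy": 0, "dz": 0, "rx": 0, "ry": 0, "rz": 0, "gripper": -0.4}]'

```text
clock: 18.75
ee_pos: [527.5, -312.5, 37.4]
tool_rot: [2.706, 1.594, 0.0]
contact_force: [0.2, 0.3, 6.3]
finger_gap: 38.5
```

send_rows --commands '[{"dx": 0, "dy": 0, "dz": -15, "rx": 0, "ry": 0, "rz": 0, "gripper": -0.4}, {"dx": 0, "dy": 0, "dz": -40, "rx": 0, "ry": 0, "rz": 0, "gripper": -0.4}, {"dx": 0, "dy": 0, "dz": -80, "rx": 0, "ry": 0, "rz": 0, "gripper": -0.4}, {"dx": 0, "dy": 0, "dz": -125, "rx": 0, "ry": 0, "rz": 0, "gripper": -0.4}, {"dx": 0, "dy": 0, "dz": -165, "rx": 0, "ry": 0, "rz": 0, "gripper": -0.4}]'

```text
clock: 19.25
ee_pos: [527.0, -312.1, 204.6]
tool_rot: [2.706, 1.594, 0.0]
contact_force: [0.2, -0.5, -1.7]
finger_gap: 38.6
```

```bash
python3 - <<'E'
from h import *
go(560,230,205,0)
p=snap("scene","s2.png")
P=cloud(p)
m=(np.hypot(P[...,0]-510,P[...,1]-306)<110)&(P[...,2]>15)&(P[...,2]<75)
q=P[m];print(cv2.minAreaRect(q[:,:2].astype(np.float32)),np.percentile(q,[1,99],axis=0))
cv2.imwrite("pics/s2b.png",cv2.resize(p["pixels"][110:310,60:430],(740,400),interpolation=3))
E
```

```text
t 19.25 pos [ 527.  -312.1  204.6] d [ 490.  -234.1   -0.7] r [ 0.001  0.001 -0.506] dist 543.0 gap 38.6 F [ 0.2 -0.5 -1.7]
((503.1716003417969, 289.1426696777344), (124.525146484375, 107.74315643310547), 73.5409164428711) [[444.96148709 227.82704461  15.4053876 ]
 [555.65077281 353.20083494  63.40673557]]
```

View pics/s2b.png

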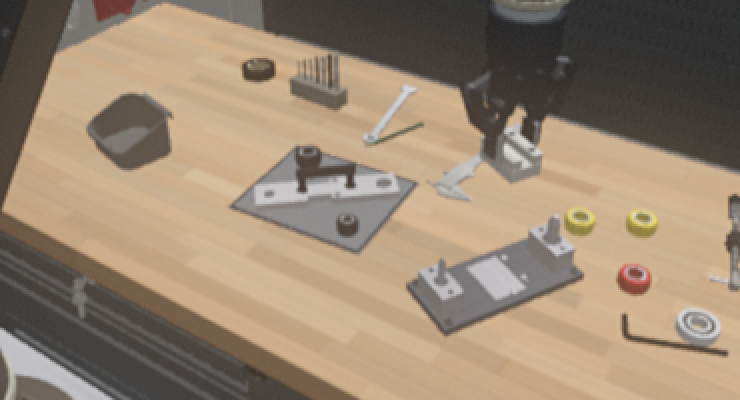

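The block is held, the jig is empty, and the plate and knobs are on the mat. Moving over toward the bin.

```bash
python3 - <<'E'
from h import *
go(510,235,215,0)
E
```

```text
t 19.3 pos [ 528.8 -313.3  211.2] d [ 470.4 -282.2   -7.3] r [ 0.009  0.004 -0.506] dist 549.0 gap 38.7 F [ 0.6 -0.8  5.8]
```

send_rows --commands '[{"dx": 470, "dy": -282, "dz": -6, "rx": 0, "ry": 0, "rz": -0.506, "gripper": -0.4}, {"dx": 470, "dy": -282, "dz": -6, "rx": 0, "ry": 0, "rz": -0.506, "gripper": -0.4}, {"dx": 470, "dy": -282, "dz": -6, "rx": 0, "ry": 0, "rz": -0.506, "gripper": -0.4}, {"dx": 470, "dy": -282, "dz": -6, "rx": 0, "ry": 0, "rz": -0.506, "gripper": -0.4}, {"dx": 470, "dy": -282, "dz": -6, "rx": 0, "ry": 0, "rz": -0.506, "gripper": -0.4}]'

```text
clock: 19.8
ee_pos: [518.1, -60.6, 205.1]
tool_rot: [2.22, 2.223, -0.0]
contact_force: [0.5, 0.8, -2.5]
finger_gap: 38.2
```

```bash
python3 - <<'E'
from h import *
go(510,235,215,0)
E
```

```text
t 19.8 pos [518.1 -60.6 205.1] d [295.6  -7.7 -10.1] r [0.    0.    0.001] dist 296.0 gap 38.2 F [ 0.5  0.8 -2.5]
```

send_rows --commands '[{"dx": 295, "dy": -8, "dz": -10, "rx": 0, "ry": 0, "rz": 0, "gripper": -0.4}, {"dx": 295, "dy": -8, "dz": -10, "rx": 0, "ry": 0, "rz": 0, "gripper": -0.4}, {"dx": 295, "dy": -8, "dz": -10, "rx": 0, "ry": 0, "rz": 0, "gripper": -0.4}, {"dx": 295, "dy": -8, "dz": -10, "rx": 0, "ry": 0, "rz": 0, "gripper": -0.4}, {"dx": 295, "dy": -8, "dz": -10, "rx": 0, "ry": 0, "rz": 0, "gripper": -0.4}]'

```text
clock: 20.3
ee_pos: [511.5, 189.4, 213.6]
tool_rot: [2.222, 2.221, 0.0]
contact_force: [2.1, -0.0, -1.4]
finger_gap: 38.7
```

send_rows --commands '[{"dx": 40, "dy": 0, "dz": 0, "rx": 0, "ry": 0, "rz": 0, "gripper": -0.4}, {"dx": 40, "dy": 0, "dz": 0, "rx": 0, "ry": 0, "rz": 0, "gripper": -0.4}, {"dx": 40, "dy": 0, "dz": 0, "rx": 0, "ry": 0, "rz": 0, "gripper": -0.4}]'

```text
clock: 20.6
ee_pos: [511.5, 228.0, 213.0]
tool_rot: [2.22, 2.223, -0.001]
contact_force: [0.0, -0.9, -1.9]
finger_gap: 38.8
```

```bash
python3 - <<'E'
from h import *
go(510,235,215,0)
p=snap("wrist","w12.png");P=cloud(p);np.savez("w12.npz",P=P,px=p["pixels"],W=p["W"])
for lo,hi in [(55,70),(30,70),(-3,6)]:
    m=(np.hypot(P[...,0]-503,P[...,1]-290)<(100 if lo>0 else 20))&(P[...,2]>lo)&(P[...,2]<hi)
    q=P[m]
    if len(q): print(lo,cv2.minAreaRect(q[:,:2].astype(np.float32)),np.median(q,0))
E
```

```text
t 20.6 pos [511.5 228.  213. ] d [ 7.  -1.5 -2. ] r [-0.     0.001  0.002] dist 7.0 gap 38.8 F [ 0.  -0.9 -1.9]
55 ((528.8958740234375, 284.4694519042969), (119.17524719238281, 51.4770622253418), 75.64353942871094) [545.1009818  284.48335222  61.79496001]
30 ((502.70843505859375, 291.333251953125), (119.15874481201172, 105.39437103271484), 75.14291381835938) [519.28247731 291.93572772  48.38532138]
-3 ((502.8790283203125, 289.6468505859375), (38.92037582397461, 38.73091506958008), 0.09068088978528976) [502.91105099 290.54706967   2.82792053]
```

View pics/w12.png

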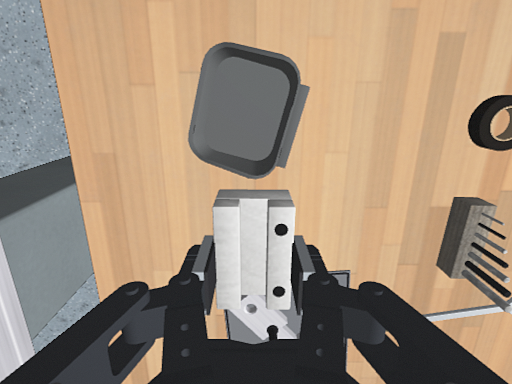

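Bin is centred at (502.7,291.3) with its x axis at −14.9°, the low front wall on the left, and a measured 105×119. I'll put the block in with its length across the bin's x, jaws along the bin's y.

```bash
python3 - <<'E'
from h import *
go(501.3,291.7,140,75.1); print(read_state()["joint_positions"].round(2))
E
```

```text
t 20.65 pos [511.7 227.1 213. ] d [ 64.7 -10.4  72.9] r [-1.00e-03  0.00e+00 -1.31e+00] dist 98.0 gap 38.5 F [-0.3 -0.7 -0.7]
[ 0.3   0.43  1.75 -0.    0.96  0.3 ]
```

send_rows --commands '[{"dx": 64.7, "dy": -10.4, "dz": 10, "rx": 0, "ry": 0, "rz": -1.31, "gripper": -0.4}, {"dx": 64.7, "dy": -10.4, "dz": 20, "rx": 0, "ry": 0, "rz": -1.31, "gripper": -0.4}, {"dx": 64.7, "dy": -10.4, "dz": 30, "rx": 0, "ry": 0, "rz": -1.31, "gripper": -0.4}, {"dx": 64.7, "dy": -10.4, "dz": 40, "rx": 0, "ry": 0, "rz": -1.31, "gripper": -0.4}, {"dx": 64.7, "dy": -10.4, "dz": 50, "rx": 0, "ry": 0, "rz": -1.31, "gripper": -0.4}]'

```text
clock: 21.15
ee_pos: [502.0, 290.7, 162.6]
tool_rot: [-1.247, -2.883, 0.001]
contact_force: [0.0, 0.7, -1.5]
finger_gap: 38.6
```

```bash
python3 - <<'E'
from h import *
go(501.3,291.7,140,75.1); print(read_state()["joint_positions"].round(2))
E
```

```text
t 21.15 pos [502.  290.7 162.6] d [ 1.2  0.2 22.6] r [-0.001  0.    -0.557] dist 23.0 gap 38.6 F [ 0.   0.7 -1.5]
[ 0.41  0.52  1.76 -0.    0.87 -0.34]
```

send_rows --commands '[{"dx": 0.5, "dy": 0.5, "dz": 10, "rx": 0, "ry": 0, "rz": -0.557, "gripper": -0.4}, {"dx": 0.5, "dy": 0.5, "dz": 22, "rx": 0, "ry": 0, "rz": -0.557, "gripper": -0.4}, {"dx": 0.5, "dy": 0.5, "dz": 22, "rx": 0, "ry": 0, "rz": -0.557, "gripper": -0.4}, {"dx": 0.5, "dy": 0.5, "dz": 22, "rx": 0, "ry": 0, "rz": -0.557, "gripper": -0.4}, {"dx": 0.5, "dy": 0.5, "dz": 22, "rx": 0, "ry": 0, "rz": -0.557, "gripper": -0.4}]'

```text
clock: 21.65
ee_pos: [502.1, 291.3, 141.0]
tool_rot: [-0.414, -3.114, 0.001]
contact_force: [0.3, -0.3, -1.4]
finger_gap: 38.0
```

```bash
python3 - <<'E'
from h import *
go(501.3,291.7,30,75.1); p=snap("wrist","w13.png")
E
```

```text
t 21.65 pos [502.1 291.3 141. ] d [  0.9   0.2 111. ] r [-0.    -0.    -0.005] dist 111.0 gap 38.0 F [ 0.3 -0.3 -1.4]
```

View pics/w13.png

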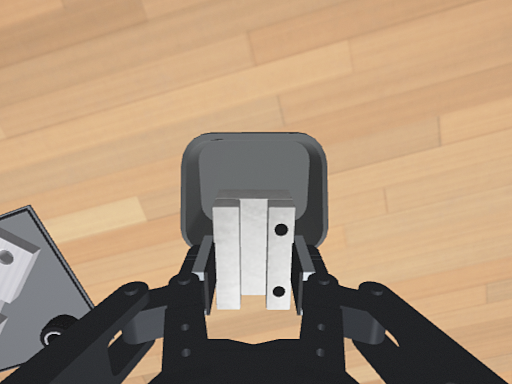

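send_rows --commands '[{"dx": 0.5, "dy": 0.2, "dz": 30, "rx": 0, "ry": 0, "rz": -0.005, "gripper": -0.4}, {"dx": 0.5, "dy": 0.2, "dz": 60, "rx": 0, "ry": 0, "rz": -0.005, "gripper": -0.4}, {"dx": 0.5, "dy": 0.2, "dz": 85, "rx": 0, "ry": 0, "rz": -0.005, "gripper": -0.4}, {"dx": 0.5, "dy": 0.2, "dz": 100, "rx": 0, "ry": 0, "rz": -0.005, "gripper": -0.4}, {"dx": 0.5, "dy": 0.2, "dz": 104, "rx": 0, "ry": 0, "rz": -0.005, "gripper": -0.4}]'

```text
clock: 22.2
ee_pos: [500.9, 292.1, 35.4]
tool_rot: [-0.412, -3.112, 0.002]
contact_force: [0.1, 1.3, -0.8]
finger_gap: 38.4
```

send_rows --commands '[{"dx": 0, "dy": 0, "dz": 4, "rx": 0, "ry": 0, "rz": 0, "gripper": -0.4}, {"dx": 0, "dy": 0, "dz": 7, "rx": 0, "ry": 0, "rz": 0, "gripper": -0.4}, {"dx": 0, "dy": 0, "dz": 7, "rx": 0, "ry": 0, "rz": 0, "gripper": -0.4}]'

```text
clock: 22.5
ee_pos: [501.5, 293.0, 30.2]
tool_rot: [0.407, 3.115, 0.0]
contact_force: [-0.4, -0.0, -1.3]
finger_gap: 38.4
```

send_rows --commands '[{"dx": 0, "dy": 0, "dz": 2, "rx": 0, "ry": 0, "rz": 0, "gripper": -0.4}, {"dx": 0, "dy": 0, "dz": 3, "rx": 0, "ry": 0, "rz": 0, "gripper": -0.4}, {"dx": 0, "dy": 0, "dz": 3, "rx": 0, "ry": 0, "rz": 0, "gripper": -0.4}]'

```text
clock: 22.8
ee_pos: [501.5, 293.1, 27.6]
tool_rot: [0.406, 3.114, 0.0]
contact_force: [-0.7, -1.6, 4.6]
finger_gap: 38.0
```

send_rows --commands '[{"dx": 0, "dy": 0, "dz": 0, "rx": 0, "ry": 0, "rz": 0, "gripper": 0.2}, {"dx": 0, "dy": 0, "dz": 0, "rx": 0, "ry": 0, "rz": 0, "gripper": 0.2}, {"dx": 0, "dy": 0, "dz": 0, "rx": 0, "ry": 0, "rz": 0, "gripper": 0.2}, {"dx": 0, "dy": 0, "dz": -40, "rx": 0, "ry": 0, "rz": 0, "gripper": 0.2}, {"dx": 0, "dy": 0, "dz": -85, "rx": 0, "ry": 0, "rz": 0, "gripper": 0.2}]'

```text
clock: 23.3
ee_pos: [500.6, 292.7, 111.4]
tool_rot: [-0.406, -3.112, 0.004]
contact_force: [0.0, 0.2, 0.6]
finger_gap: 50.8
```

send_rows --commands '[{"dx": 0, "dy": 0, "dz": -50, "rx": 0, "ry": 0, "rz": 0, "gripper": 0.2}, {"dx": 0, "dy": 0, "dz": -80, "rx": 0, "ry": 0, "rz": 0, "gripper": 0.2}, {"dx": 0, "dy": 0, "dz": -80, "rx": 0, "ry": 0, "rz": 0, "gripper": 0.2}]'

```text
clock: 23.6
ee_pos: [502.6, 293.7, 196.2]
tool_rot: [0.405, 3.109, 0.006]
contact_force: [0.4, -0.4, -0.3]
finger_gap: 51.6
```

```bash
python3 - <<'E'
from h import *
go(561.6,-29.7,185,41.4); p=snap("wrist","w14.png")
E
```

```text
t 23.6 pos [502.6 293.7 196.2] d [-139.8 -297.5   10.7] r [0.006 0.004 0.589] dist 329.0 gap 51.6 F [ 0.4 -0.4 -0.3]
```

View pics/w14.png

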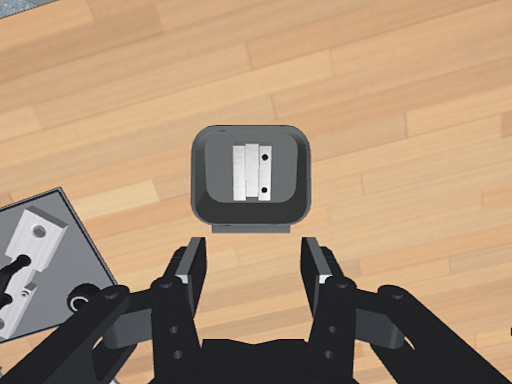

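The block lies flat in the bin at (252,172). Back to the plate.

send_rows --commands '[{"dx": -140, "dy": -297, "dz": 10, "rx": 0.006, "ry": 0.004, "rz": 0.589, "gripper": 0}, {"dx": -140, "dy": -297, "dz": 10, "rx": 0.006, "ry": 0.004, "rz": 0.589, "gripper": 0}, {"dx": -140, "dy": -297, "dz": 10, "rx": 0.006, "ry": 0.004, "rz": 0.589, "gripper": 0}, {"dx": -140, "dy": -297, "dz": 10, "rx": 0.006, "ry": 0.004, "rz": 0.589, "gripper": 0}, {"dx": -140, "dy": -297, "dz": 10, "rx": 0.006, "ry": 0.004, "rz": 0.589, "gripper": 0}]'

```text
clock: 24.15
ee_pos: [545.9, 45.4, 182.7]
tool_rot: [-1.297, -2.854, 0.01]
contact_force: [0.9, 0.2, 0.2]
finger_gap: 42.7
```

```bash
python3 - <<'E'
from h import *
go(561.6,-29.7,185,41.4)
E
```

```text
t 24.15 pos [545.9  45.4 182.7] d [-66.9 -37.5  -2.2] r [-0.009 -0.004 -0.005] dist 77.0 gap 42.7 F [0.9 0.2 0.2]
```

send_rows --commands '[{"dx": -67, "dy": -37.5, "dz": 0, "rx": -0.008, "ry": -0.004, "rz": -0.005, "gripper": 0}, {"dx": -67, "dy": -37.5, "dz": 0, "rx": -0.008, "ry": -0.004, "rz": -0.005, "gripper": 0}, {"dx": -67, "dy": -37.5, "dz": 0, "rx": -0.008, "ry": -0.004, "rz": -0.005, "gripper": 0}, {"dx": -67, "dy": -37.5, "dz": 30, "rx": -0.008, "ry": -0.004, "rz": -0.005, "gripper": 0}, {"dx": -67, "dy": -37.5, "dz": 60, "rx": -0.008, "ry": -0.004, "rz": -0.005, "gripper": 0}]'

```text
clock: 24.65
ee_pos: [561.7, -27.5, 123.0]
tool_rot: [1.285, 2.864, 0.0]
contact_force: [0.6, 0.1, 0.1]
finger_gap: 42.7
```

send_rows --commands '[{"dx": 0, "dy": 0, "dz": 20, "rx": 0, "ry": 0, "rz": 0, "gripper": 0}, {"dx": 0, "dy": 0, "dz": 20, "rx": 0, "ry": 0, "rz": 0, "gripper": 0}, {"dx": 0, "dy": 0, "dz": 20, "rx": 0, "ry": 0, "rz": 0, "gripper": 0}]'

```text
clock: 24.95
ee_pos: [561.9, -27.4, 104.0]
tool_rot: [1.284, 2.866, -0.001]
contact_force: [-0.1, -0.5, 0.8]
finger_gap: 42.5
```

```bash
python3 - <<'E'
from h import *
go(561.6,-29.7,41.3,41.4); p=snap("wrist","w15.png");P=cloud(p)
m=(np.hypot(P[...,0]-562,P[...,1]+31)<60)&(P[...,2]>46)&(P[...,2]<56)
r=cv2.minAreaRect(P[m][:,:2].astype(np.float32)); print(r)
E
```

```text
t 24.95 pos [561.9 -27.4 104. ] d [-1.5 -1.8 62.7] r [-0.     0.001  0.006] dist 63.0 gap 42.5 F [-0.1 -0.5  0.8]
((560.7399291992188, -31.53635025024414), (12.023296356201172, 83.03195190429688), 41.47927474975586)
```

View pics/w15.png

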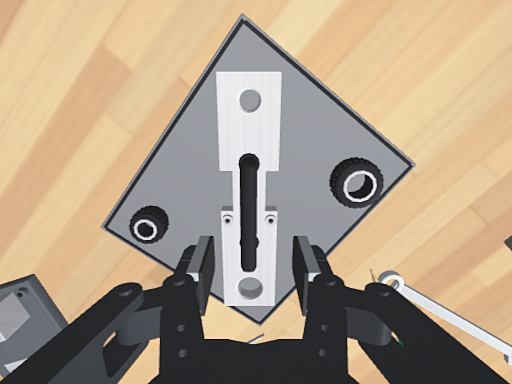

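send_rows --commands '[{"dx": -1.5, "dy": -2, "dz": 30, "rx": 0, "ry": 0, "rz": 0.004, "gripper": 0}, {"dx": -1.5, "dy": -2, "dz": 55, "rx": 0, "ry": 0, "rz": 0.004, "gripper": 0}, {"dx": -1.5, "dy": -2, "dz": 62.5, "rx": 0, "ry": 0, "rz": 0.004, "gripper": 0}, {"dx": -1.5, "dy": -2, "dz": 62.5, "rx": 0, "ry": 0, "rz": 0.004, "gripper": 0}, {"dx": -1.5, "dy": -2, "dz": 62.5, "rx": 0, "ry": 0, "rz": 0.004, "gripper": 0}]'

```text
clock: 25.5
ee_pos: [562.4, -30.5, 43.1]
tool_rot: [1.289, 2.861, 0.001]
contact_force: [-0.3, 0.4, 0.4]
finger_gap: 43.0
```

send_rows --commands '[{"dx": 0, "dy": 0, "dz": 0, "rx": 0, "ry": 0, "rz": 0, "gripper": -1}, {"dx": 0, "dy": 0, "dz": 0, "rx": 0, "ry": 0, "rz": 0, "gripper": -1}, {"dx": 0, "dy": 0, "dz": 0, "rx": 0, "ry": 0, "rz": 0, "gripper": -1}, {"dx": 0, "dy": 0, "dz": 0, "rx": 0, "ry": 0, "rz": 0, "gripper": -1}, {"dx": 0, "dy": 0, "dz": 0, "rx": 0, "ry": 0, "rz": 0, "gripper": -1}]'

```text
clock: 26.0
ee_pos: [562.0, -30.6, 42.6]
tool_rot: [1.29, 2.861, 0.0]
contact_force: [-3.5, -1.0, 7.1]
finger_gap: 10.4
```

```bash
python3 - <<'E'
from h import *
go(561.6,-29.7,41.3,41.4)
E
```

```text
t 26.0 pos [562.  -30.6  42.6] d [0.9 0.4 1.3] r [0.001 0.003 0.001] dist 2.0 gap 10.4 F [-3.5 -1.   7.1]
```

send_rows --commands '[{"dx": 0, "dy": 0, "dz": -10, "rx": 0, "ry": 0, "rz": 0, "gripper": -1}, {"dx": 0, "dy": 0, "dz": -35, "rx": 0, "ry": 0, "rz": 0, "gripper": -1}, {"dx": 0, "dy": 0, "dz": -70, "rx": 0, "ry": 0, "rz": 0, "gripper": -1}, {"dx": 0, "dy": 0, "dz": -105, "rx": 0, "ry": 0, "rz": 0, "gripper": -1}, {"dx": 0, "dy": 0, "dz": -125, "rx": 0, "ry": 0, "rz": 0, "gripper": -1}]'

```text
clock: 26.5
ee_pos: [561.9, -30.4, 169.9]
tool_rot: [1.289, 2.86, 0.001]
contact_force: [0.9, 0.8, -2.2]
finger_gap: 10.4
```

```bash
python3 - <<'E'
from h import *
go(526.1,-310.4,165,60.9)
E
```

```text
t 26.5 pos [561.9 -30.4 169.9] d [-186.1 -212.3    5.1] r [ 0.002  0.004 -0.339] dist 282.0 gap 10.4 F [ 0.9  0.8 -2.2]
```

send_rows --commands '[{"dx": -27, "dy": -31, "dz": 0, "rx": 0, "ry": 0.002, "rz": -0.05, "gripper": -1}, {"dx": -56, "dy": -64, "dz": 0, "rx": 0, "ry": 0.002, "rz": -0.1, "gripper": -1}, {"dx": -85, "dy": -97, "dz": 0, "rx": 0, "ry": 0.002, "rz": -0.16, "gripper": -1}, {"dx": -114, "dy": -130, "dz": 0, "rx": 0, "ry": 0.002, "rz": -0.22, "gripper": -1}, {"dx": -143, "dy": -163, "dz": 0, "rx": 0, "ry": 0.002, "rz": -0.28, "gripper": -1}]'

```text
clock: 27.0
ee_pos: [533.5, -247.0, 167.6]
tool_rot: [0.875, 3.017, 0.001]
contact_force: [0.6, -0.1, -3.2]
finger_gap: 10.6
```

```bash
python3 - <<'E'
from h import *
go(526.1,-310.4,165,60.9)
E
```

```text
t 27.0 pos [ 533.5 -247.   167.6] d [-27.7 -57.5   2.5] r [ 0.001  0.    -0.057] dist 64.0 gap 10.6 F [ 0.6 -0.1 -3.2]
```

send_rows --commands '[{"dx": -14, "dy": -28, "dz": 0, "rx": 0, "ry": 0, "rz": -0.03, "gripper": -1}, {"dx": -24, "dy": -48, "dz": 0, "rx": 0, "ry": 0, "rz": -0.057, "gripper": -1}, {"dx": -28, "dy": -56, "dz": 0, "rx": 0, "ry": 0, "rz": -0.057, "gripper": -1}, {"dx": -28, "dy": -56, "dz": 0, "rx": 0, "ry": 0, "rz": -0.057, "gripper": -1}, {"dx": -28, "dy": -56, "dz": 0, "rx": 0, "ry": 0, "rz": -0.057, "gripper": -1}]'

```text
clock: 27.5
ee_pos: [527.6, -306.8, 167.1]
tool_rot: [-0.793, -3.04, -0.002]
contact_force: [0.6, 0.9, -3.7]
finger_gap: 10.7
```

```bash
cat > plate.py <<'E'
from h import *
import sys
go(526.1,-310.4,81.6,60.9); p=snap("wrist",sys.argv[1]);P=cloud(p)
s=read_state()
T=np.eye(4);T[:3,:3]=R.from_rotvec(s["tool_rot"]).as_matrix();T[:3,3]=s["ee_pos"]
Q=(P-T[:3,3])@T[:3,:3]
# plate top points in tool frame: z ~ +27
m=(np.abs(Q[...,1])<40)&(Q[...,0]>40)&(Q[...,0]<115)&(np.abs(Q[...,2]-27)<5)
q=P[m]; zt=np.median(q[:,2]); print("plate top z",zt)
mm=m.astype(np.uint8)
r=cv2.minAreaRect(q[:,:2].astype(np.float32)); print(r)
# tilt: fit plane in tool frame
A=np.c_[Q[m][:,:2],np.ones(m.sum())]; print("plane",np.linalg.lstsq(A,Q[m][:,2],rcond=None)[0])
E
python3 plate.py w16.png
```

```text
t 27.5 pos [ 527.6 -306.8  167.1] d [-0.5 -4.  85.5] r [ 0.001 -0.    -0.003] dist 86.0 gap 10.7 F [ 0.6  0.9 -3.7]
plate top z 140.5280423306528
((466.18487548828125, -273.24798583984375), (46.172706604003906, 59.914031982421875), 60.7602424621582)
plane [5.75503620e-04 2.09366807e-02 2.65644265e+01]
```

View pics/w16.png

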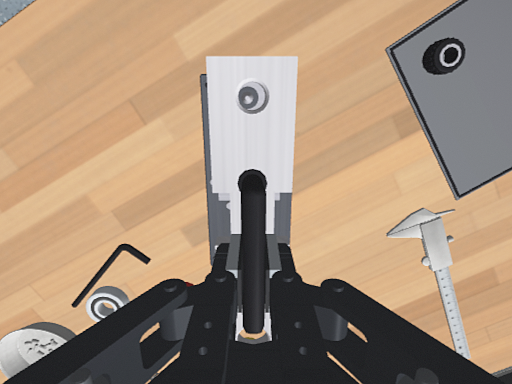

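send_rows --commands '[{"dx": -1, "dy": -4, "dz": 10, "rx": 0, "ry": 0, "rz": -0.003, "gripper": -1}, {"dx": -1, "dy": -4, "dz": 25, "rx": 0, "ry": 0, "rz": -0.003, "gripper": -1}, {"dx": -1, "dy": -4, "dz": 35, "rx": 0, "ry": 0, "rz": -0.003, "gripper": -1}, {"dx": -1, "dy": -4, "dz": 35, "rx": 0, "ry": 0, "rz": -0.003, "gripper": -1}, {"dx": -1, "dy": -4, "dz": 35, "rx": 0, "ry": 0, "rz": -0.003, "gripper": -1}]'

```text
clock: 28.05
ee_pos: [526.7, -311.5, 131.9]
tool_rot: [0.788, 3.041, 0.001]
contact_force: [0.2, 0.5, -3.3]
finger_gap: 10.6
```

```bash
python3 plate.py w17.png; python3 -c "
import cv2;a=cv2.imread('pics/w17.png');cv2.imwrite('pics/w17b.png',cv2.resize(a[40:300,180:330],(450,780)[:2] if 0 else (346,600),interpolation=3))"
```

```text
t 28.05 pos [ 526.7 -311.5  131.9] d [ 1.   0.7 50.3] r [ 0.001 -0.     0.001] dist 50.0 gap 10.6 F [ 0.2  0.5 -3.3]
plate top z 105.35231002823656
((465.28533935546875, -278.21795654296875), (46.302268981933594, 60.121131896972656), 60.92232894897461)
plane [2.98242976e-04 2.11666703e-02 2.68698919e+01]
```

View pics/w17b.png

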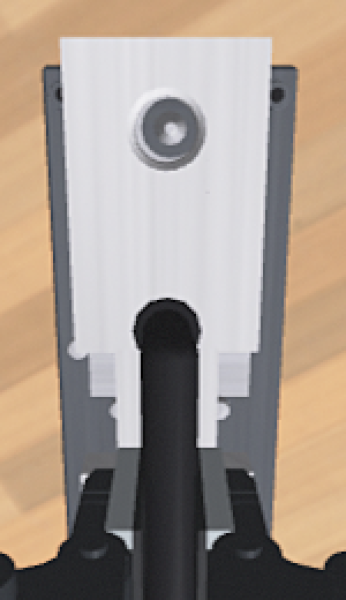

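send_rows --commands '[{"dx": 0.4, "dy": 0.9, "dz": 8, "rx": 0, "ry": 0, "rz": 0, "gripper": -1}, {"dx": 0.4, "dy": 0.9, "dz": 14, "rx": 0, "ry": 0, "rz": 0, "gripper": -1}, {"dx": 0.4, "dy": 0.9, "dz": 18, "rx": 0, "ry": 0, "rz": 0, "gripper": -1}, {"dx": 0.4, "dy": 0.9, "dz": 22, "rx": 0, "ry": 0, "rz": 0, "gripper": -1}, {"dx": 0.4, "dy": 0.9, "dz": 22, "rx": 0, "ry": 0, "rz": 0, "gripper": -1}]'

```text
clock: 28.6
ee_pos: [526.5, -310.6, 109.4]
tool_rot: [-0.788, -3.041, -0.001]
contact_force: [0.2, 0.4, -3.0]
finger_gap: 10.6
```

send_rows --commands '[{"dx": 0, "dy": 0, "dz": 6, "rx": 0, "ry": 0, "rz": 0, "gripper": -1}, {"dx": 0, "dy": 0, "dz": 12, "rx": 0, "ry": 0, "rz": 0, "gripper": -1}, {"dx": 0, "dy": 0, "dz": 18, "rx": 0, "ry": 0, "rz": 0, "gripper": -1}, {"dx": 0, "dy": 0, "dz": 18, "rx": 0, "ry": 0, "rz": 0, "gripper": -1}]'

```text
clock: 29.0
ee_pos: [526.3, -310.5, 91.0]
tool_rot: [-0.788, -3.04, -0.002]
contact_force: [1.5, 0.0, -2.6]
finger_gap: 10.2
```

send_rows --commands '[{"dx": 0, "dy": 0, "dz": 5, "rx": 0, "ry": 0, "rz": 0, "gripper": -1}, {"dx": 0, "dy": 0, "dz": 8, "rx": 0, "ry": 0, "rz": 0, "gripper": -1}, {"dx": 0, "dy": 0, "dz": 9, "rx": 0, "ry": 0, "rz": 0, "gripper": -1}, {"dx": 0, "dy": 0, "dz": 9, "rx": 0, "ry": 0, "rz": 0, "gripper": -1}]'

```text
clock: 29.4
ee_pos: [526.7, -310.7, 82.9]
tool_rot: [0.788, 3.041, 0.001]
contact_force: [0.2, 0.1, -2.7]
finger_gap: 10.3
```

send_rows --commands '[{"dx": 0, "dy": 0, "dz": 1, "rx": 0, "ry": 0, "rz": 0, "gripper": -1}, {"dx": 0, "dy": 0, "dz": 2, "rx": 0, "ry": 0, "rz": 0, "gripper": -1}, {"dx": 0, "dy": 0, "dz": 2, "rx": 0, "ry": 0, "rz": 0, "gripper": -1}]'

```text
clock: 29.7
ee_pos: [526.7, -310.9, 81.7]
tool_rot: [0.788, 3.04, 0.0]
contact_force: [-2.6, 0.3, 3.7]
finger_gap: 10.5
```

Seated at 81.7, against an expected 81.6. Releasing and taking a look.

send_rows --commands '[{"dx": 0, "dy": 0, "dz": 0, "rx": 0, "ry": 0, "rz": 0, "gripper": 0}, {"dx": 0, "dy": 0, "dz": 0, "rx": 0, "ry": 0, "rz": 0, "gripper": 0}, {"dx": 0, "dy": 0, "dz": 0, "rx": 0, "ry": 0, "rz": 0, "gripper": 0}, {"dx": 0, "dy": 0, "dz": -45, "rx": 0, "ry": 0, "rz": 0, "gripper": 0}, {"dx": 0, "dy": 0, "dz": -90, "rx": 0, "ry": 0, "rz": 0, "gripper": 0}]'

```text
clock: 30.2
ee_pos: [526.2, -310.5, 171.1]
tool_rot: [-0.788, -3.039, -0.003]
contact_force: [0.6, -0.7, 0.0]
finger_gap: 42.8
```

send_rows --commands '[{"dx": -10, "dy": 0, "dz": -20, "rx": 0, "ry": 0, "rz": 0, "gripper": 0}, {"dx": -10, "dy": 0, "dz": -20, "rx": 0, "ry": 0, "rz": 0, "gripper": 0}, {"dx": -10, "dy": 0, "dz": -20, "rx": 0, "ry": 0, "rz": 0, "gripper": 0}]'

```text
clock: 30.5
ee_pos: [535.2, -315.4, 190.7]
tool_rot: [0.788, 3.041, 0.001]
contact_force: [0.1, 0.2, -0.7]
finger_gap: 42.8
```

```bash
python3 - <<'E'
from h import *
p=snap("wrist","w18.png");P=cloud(p);np.savez("w18.npz",P=P,px=p["pixels"],W=p["W"])
near=np.hypot(P[...,0]-527,P[...,1]+311)<125
for lo,hi,l in [(50,60,"plate"),(84,96,"handle")]:
    m=near&(P[...,2]>lo)&(P[...,2]<hi)
    print(l,cv2.minAreaRect(P[m][:,:2].astype(np.float32)),np.median(P[m][:,2]))
    if l=="plate":
        A=np.c_[P[m][:,:2]-[527,-311],np.ones(m.sum())];print(np.linalg.lstsq(A,P[m][:,2],rcond=None)[0])
for c in [(597,-350.5),(456.5,-272)]:
    m=(np.hypot(P[...,0]-c[0],P[...,1]-c[1])<20)&(P[...,2]>73)&(P[...,2]<83)
    print("stud",P[m].mean(0),m.sum(),cv2.minAreaRect(P[m][:,:2].astype(np.float32)))
go(613.2,38.1,100,40)
E
```

```text
plate ((526.9363403320312, -311.847412109375), (46.068145751953125, 200.09938049316406), 60.98985290527344) 54.72610823963032
[ 9.72834763e-04 -4.32206106e-04  5.47886078e+01]
handle ((526.3195190429688, -311.6658935546875), (11.665628433227539, 83.402099609375), 61.268524169921875) 90.0557341388351
stud [ 595.74995557 -349.67619928   76.12300019] 119 ((596.873779296875, -350.06878662109375), (11.844080924987793, 11.342119216918945), 60.070777893066406)
stud [ 456.04484649 -272.10518417   76.21231844] 64 ((455.9900207519531, -272.14971923828125), (6.641084671020508, 5.984732151031494), 9.059587478637695)
t 30.55 pos [ 534.8 -315.2  190. ] d [103.  346.8  90.4] r [ 0.001 -0.001  0.366] dist 373.0 gap 42.6 F [-0.2 -0.  -0.1]
```

View pics/w18.png

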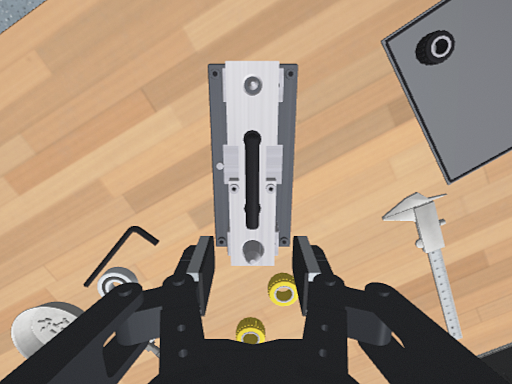

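Plate is back, flat (top 54.7, no tilt) and centred, with both studs through their holes at (254,86) and (254,251). Now the large knob.

send_rows --commands '[{"dx": 103, "dy": 347, "dz": 0, "rx": 0, "ry": 0, "rz": 1.064, "gripper": 0.4}, {"dx": 103, "dy": 347, "dz": 0, "rx": 0, "ry": 0, "rz": 1.064, "gripper": 0.4}, {"dx": 103, "dy": 347, "dz": 0, "rx": 0, "ry": 0, "rz": 1.064, "gripper": 0.4}, {"dx": 103, "dy": 347, "dz": 0, "rx": 0, "ry": 0, "rz": 1.064, "gripper": 0.4}, {"dx": 103, "dy": 347, "dz": 0, "rx": 0, "ry": 0, "rz": 1.064, "gripper": 0.4}]'

```text
clock: 31.05
ee_pos: [586.7, -81.6, 189.6]
tool_rot: [-1.807, -2.567, 0.001]
contact_force: [1.6, -0.8, 0.1]
finger_gap: 59.8
```

```bash
python3 - <<'E'
from h import *
go(613.2,38.1,190,0)
E
```

```text
t 31.05 pos [586.7 -81.6 189.6] d [103.7  65.4  -0.3] r [-0.002 -0.001  0.344] dist 123.0 gap 59.8 F [ 1.6 -0.8  0.1]
```

send_rows --commands '[{"dx": 104, "dy": 65, "dz": 0, "rx": 0, "ry": 0, "rz": 0.344, "gripper": 0.4}, {"dx": 104, "dy": 65, "dz": 0, "rx": 0, "ry": 0, "rz": 0.344, "gripper": 0.4}, {"dx": 104, "dy": 65, "dz": 0, "rx": 0, "ry": 0, "rz": 0.344, "gripper": 0.4}, {"dx": 104, "dy": 65, "dz": 45, "rx": 0, "ry": 0, "rz": 0.344, "gripper": 0.4}, {"dx": 104, "dy": 65, "dz": 90, "rx": 0, "ry": 0, "rz": 0.344, "gripper": 0.4}]'

```text
clock: 31.55
ee_pos: [612.3, 37.8, 99.5]
tool_rot: [2.212, 2.23, 0.002]
contact_force: [1.3, -0.9, -0.4]
finger_gap: 59.9
```

send_rows --commands '[{"dx": 0, "dy": 0, "dz": 20, "rx": 0, "ry": 0, "rz": 0, "gripper": 0.4}, {"dx": 0, "dy": 0, "dz": 20, "rx": 0, "ry": 0, "rz": 0, "gripper": 0.4}, {"dx": 0, "dy": 0, "dz": 20, "rx": 0, "ry": 0, "rz": 0, "gripper": 0.4}]'

```text
clock: 31.85
ee_pos: [612.4, 36.4, 80.8]
tool_rot: [-2.214, -2.228, 0.001]
contact_force: [0.1, 0.3, 0.2]
finger_gap: 59.7
```

```bash
python3 - <<'E'
from h import *
go(613.2,38.1,20,0);p=snap("wrist","w19.png");P=cloud(p)
m=(np.hypot(P[...,0]-613,P[...,1]-38)<35)&(P[...,2]>18)&(P[...,2]<28)
print(cv2.minAreaRect(P[m][:,:2].astype(np.float32)),np.median(P[m][:,2]))
E
```

```text
t 31.85 pos [612.4  36.4  80.8] d [ 1.6  0.9 60.8] r [-0.001 -0.     0.006] dist 61.0 gap 59.7 F [0.1 0.3 0.2]
((613.236083984375, 38.24321746826172), (38.67829513549805, 39.09457015991211), 84.57200622558594) 23.539137964262324
```

View pics/w19.png

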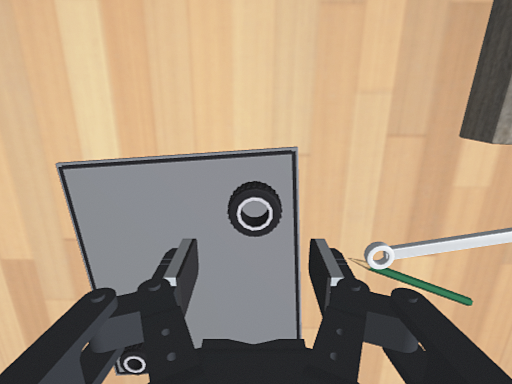

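send_rows --commands '[{"dx": 1.7, "dy": 0.9, "dz": 30, "rx": 0, "ry": 0, "rz": 0.003, "gripper": 0.4}, {"dx": 1.7, "dy": 0.9, "dz": 52, "rx": 0, "ry": 0, "rz": 0.003, "gripper": 0.4}, {"dx": 1.7, "dy": 0.9, "dz": 60.5, "rx": 0, "ry": 0, "rz": 0.003, "gripper": 0.4}, {"dx": 1.7, "dy": 0.9, "dz": 60.5, "rx": 0, "ry": 0, "rz": 0.003, "gripper": 0.4}, {"dx": 1.7, "dy": 0.9, "dz": 60.5, "rx": 0, "ry": 0, "rz": 0.003, "gripper": 0.4}]'

```text
clock: 32.4
ee_pos: [614.2, 38.1, 22.0]
tool_rot: [2.217, 2.224, 0.003]
contact_force: [0.3, 0.1, -0.6]
finger_gap: 59.5
```

send_rows --commands '[{"dx": 0, "dy": 0, "dz": 0, "rx": 0, "ry": 0, "rz": 0, "gripper": -0.4}, {"dx": 0, "dy": 0, "dz": 0, "rx": 0, "ry": 0, "rz": 0, "gripper": -0.4}, {"dx": 0, "dy": 0, "dz": 0, "rx": 0, "ry": 0, "rz": 0, "gripper": -0.4}, {"dx": 0, "dy": 0, "dz": 0, "rx": 0, "ry": 0, "rz": 0, "gripper": -0.4}]'

```text
clock: 32.8
ee_pos: [614.2, 38.2, 22.5]
tool_rot: [2.217, 2.224, 0.003]
contact_force: [-2.4, -0.8, 10.3]
finger_gap: 35.6
```

send_rows --commands '[{"dx": 0, "dy": 0, "dz": -15, "rx": 0, "ry": 0, "rz": 0, "gripper": -0.4}, {"dx": 0, "dy": 0, "dz": -50, "rx": 0, "ry": 0, "rz": 0, "gripper": -0.4}, {"dx": 0, "dy": 0, "dz": -95, "rx": 0, "ry": 0, "rz": 0, "gripper": -0.4}, {"dx": 0, "dy": 0, "dz": -130, "rx": 0, "ry": 0, "rz": 0, "gripper": -0.4}, {"dx": 0, "dy": 0, "dz": -130, "rx": 0, "ry": 0, "rz": 0, "gripper": -0.4}]'

```text
clock: 33.3
ee_pos: [615.4, 38.2, 156.9]
tool_rot: [2.213, 2.221, 0.011]
contact_force: [1.2, 0.0, -0.6]
finger_gap: 35.7
```

```bash
python3 - <<'E'
from h import *
go(597.2,-350.9,150,60.9)
E
```

```text
t 33.3 pos [615.4  38.2 156.9] d [-389.   -19.6    6.7] r [ 0.009  0.005 -1.059] dist 390.0 gap 35.7 F [ 1.2  0.  -0.6]
```

send_rows --commands '[{"dx": -389, "dy": -20, "dz": 0, "rx": 0, "ry": 0, "rz": -1.059, "gripper": -0.4}, {"dx": -389, "dy": -20, "dz": 0, "rx": 0, "ry": 0, "rz": -1.059, "gripper": -0.4}, {"dx": -389, "dy": -20, "dz": 0, "rx": 0, "ry": 0, "rz": -1.059, "gripper": -0.4}, {"dx": -389, "dy": -20, "dz": 0, "rx": 0, "ry": 0, "rz": -1.059, "gripper": -0.4}, {"dx": -389, "dy": -20, "dz": 0, "rx": 0, "ry": 0, "rz": -1.059, "gripper": -0.4}]'

```text
clock: 33.8
ee_pos: [601.8, -202.8, 151.0]
tool_rot: [1.285, 2.866, 0.001]
contact_force: [0.3, 0.6, 0.3]
finger_gap: 35.4
```

```bash
python3 - <<'E'
from h import *
go(597.2,-350.9,150,60.9)
E
```

```text
t 33.8 pos [ 601.8 -202.8  151. ] d [-107.5 -102.     0.9] r [ 0.001  0.    -0.335] dist 148.0 gap 35.4 F [0.3 0.6 0.3]
```

send_rows --commands '[{"dx": -107.5, "dy": -102, "dz": 0, "rx": 0, "ry": 0, "rz": -0.335, "gripper": -0.4}, {"dx": -107.5, "dy": -102, "dz": 0, "rx": 0, "ry": 0, "rz": -0.335, "gripper": -0.4}, {"dx": -107.5, "dy": -102, "dz": 0, "rx": 0, "ry": 0, "rz": -0.335, "gripper": -0.4}, {"dx": -107.5, "dy": -102, "dz": 0, "rx": 0, "ry": 0, "rz": -0.335, "gripper": -0.4}, {"dx": -107.5, "dy": -102, "dz": 0, "rx": 0, "ry": 0, "rz": -0.335, "gripper": -0.4}]'

```text
clock: 34.3
ee_pos: [596.1, -350.0, 150.3]
tool_rot: [-0.802, -3.037, -0.001]
contact_force: [0.2, 0.1, -0.1]
finger_gap: 35.7
```

```bash
python3 - <<'E'
from h import *
go(597.2,-350.9,110,60.9)
E
```

```text
t 34.3 pos [ 596.1 -350.   150.3] d [-1.4 -0.3 40.3] r [ 0.001 -0.    -0.008] dist 40.0 gap 35.7 F [ 0.2  0.1 -0.1]
```

send_rows --commands '[{"dx": -1.4, "dy": -0.3, "dz": 20, "rx": 0, "ry": 0, "rz": -0.005, "gripper": -0.4}, {"dx": -1.4, "dy": -0.3, "dz": 38, "rx": 0, "ry": 0, "rz": -0.005, "gripper": -0.4}, {"dx": -1.4, "dy": -0.3, "dz": 42, "rx": 0, "ry": 0, "rz": -0.005, "gripper": -0.4}, {"dx": -1.4, "dy": -0.3, "dz": 42, "rx": 0, "ry": 0, "rz": -0.005, "gripper": -0.4}]'

```text
clock: 34.7
ee_pos: [598.0, -348.8, 108.4]
tool_rot: [-0.789, -3.04, -0.002]
contact_force: [0.0, 0.0, -1.1]
finger_gap: 35.4
```

```bash
python3 - <<'E'
from h import *
go(597.2,-350.9,73.5,60.9);p=snap("wrist","w20.png");P=cloud(p)
s=read_state()["ee_pos"]; zt=s[2]+.5
m=(np.hypot(P[...,0]-597,P[...,1]+350)<26)&(abs(P[...,2]-zt)<4)
a=np.radians(60.9);ex=np.array([np.cos(a),np.sin(a)])
m&=np.abs((P[...,:2]-s[:2])@ex)<19.5
print(zt,np.median(P[m][:,2]),cv2.minAreaRect(P[m][:,:2].astype(np.float32)))
cv2.imwrite("pics/w20b.png",cv2.resize(p["pixels"][150:340,160:350],(600,600),interpolation=3))
E
```

```text
t 34.7 pos [ 598.  -348.8  108.4] d [-0.4 -2.2 34.9] r [ 0.001 -0.001  0.   ] dist 35.0 gap 35.4 F [ 0.   0.  -1.1]
109.62425619392954 109.35152049133984 ((596.417724609375, -348.935302734375), (38.87850570678711, 38.161590576171875), 57.481632232666016)
```

View pics/w20b.png

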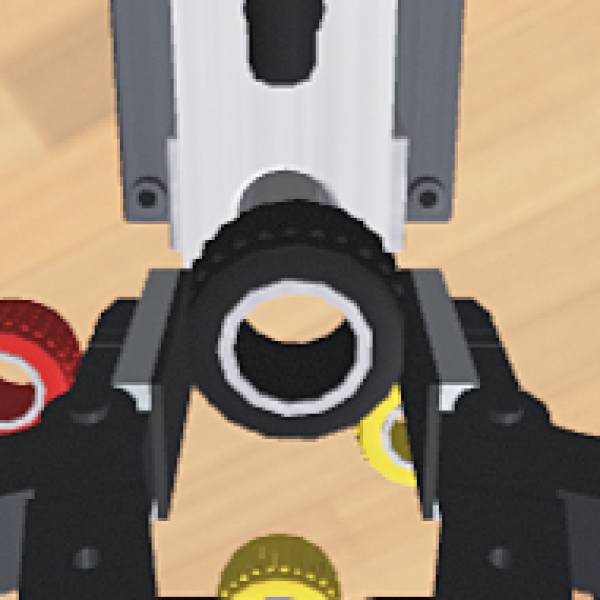

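send_rows --commands '[{"dx": -0.8, "dy": -1.5, "dz": 5, "rx": 0, "ry": 0, "rz": 0, "gripper": -0.4}, {"dx": -0.8, "dy": -1.5, "dz": 9, "rx": 0, "ry": 0, "rz": 0, "gripper": -0.4}, {"dx": -0.8, "dy": -1.5, "dz": 13, "rx": 0, "ry": 0, "rz": 0, "gripper": -0.4}, {"dx": -0.8, "dy": -1.5, "dz": 17, "rx": 0, "ry": 0, "rz": 0, "gripper": -0.4}, {"dx": -0.8, "dy": -1.5, "dz": 20, "rx": 0, "ry": 0, "rz": 0, "gripper": -0.4}]'

```text
clock: 35.25
ee_pos: [597.7, -351.7, 88.1]
tool_rot: [0.791, 3.04, 0.001]
contact_force: [-0.5, 0.8, -0.2]
finger_gap: 35.4
```

Already about 9 mm over the stud with no force. Continuing down.

send_rows --commands '[{"dx": 0, "dy": 0.3, "dz": 4, "rx": 0, "ry": 0, "rz": 0, "gripper": -0.4}, {"dx": 0, "dy": 0.3, "dz": 8, "rx": 0, "ry": 0, "rz": 0, "gripper": -0.4}, {"dx": 0, "dy": 0.3, "dz": 12, "rx": 0, "ry": 0, "rz": 0, "gripper": -0.4}, {"dx": 0, "dy": 0.3, "dz": 13, "rx": 0, "ry": 0, "rz": 0, "gripper": -0.4}]'

```text
clock: 35.65
ee_pos: [597.9, -351.4, 74.9]
tool_rot: [-0.791, -3.04, -0.001]
contact_force: [0.3, -0.8, -0.5]
finger_gap: 35.5
```

send_rows --commands '[{"dx": 0, "dy": 0, "dz": 1, "rx": 0, "ry": 0, "rz": 0, "gripper": -0.4}, {"dx": 0, "dy": 0, "dz": 2, "rx": 0, "ry": 0, "rz": 0, "gripper": -0.4}, {"dx": 0, "dy": 0, "dz": 2, "rx": 0, "ry": 0, "rz": 0, "gripper": -0.4}]'

```text
clock: 35.95
ee_pos: [598.1, -351.6, 73.7]
tool_rot: [0.791, 3.04, 0.001]
contact_force: [-0.5, 0.3, -0.7]
finger_gap: 35.5
```

send_rows --commands '[{"dx": 0, "dy": 0, "dz": 1, "rx": 0, "ry": 0, "rz": 0, "gripper": -0.4}, {"dx": 0, "dy": 0, "dz": 1, "rx": 0, "ry": 0, "rz": 0, "gripper": -0.4}]'

```text
clock: 36.15
ee_pos: [598.1, -351.6, 73.5]
tool_rot: [0.79, 3.039, 0.0]
contact_force: [-2.4, 2.0, 8.3]
finger_gap: 35.5
```

Bottomed at 73.5 as computed. Releasing.

send_rows --commands '[{"dx": 0, "dy": 0, "dz": 0, "rx": 0, "ry": 0, "rz": 0, "gripper": 0.4}, {"dx": 0, "dy": 0, "dz": 0, "rx": 0, "ry": 0, "rz": 0, "gripper": 0.4}, {"dx": 0, "dy": 0, "dz": 0, "rx": 0, "ry": 0, "rz": 0, "gripper": 0.4}, {"dx": 0, "dy": 0, "dz": -40, "rx": 0, "ry": 0, "rz": 0, "gripper": 0.4}, {"dx": 0, "dy": 0, "dz": -85, "rx": 0, "ry": 0, "rz": 0, "gripper": 0.4}]'

```text
clock: 36.65
ee_pos: [597.3, -351.1, 156.7]
tool_rot: [-0.79, -3.037, -0.003]
contact_force: [0.4, 0.9, 0.8]
finger_gap: 59.6
```

```bash
python3 - <<'E'
from h import *
go(511.1,-101.4,165,41.4);p=snap("wrist","w21.png");P=cloud(p)
m=(np.hypot(P[...,0]-597,P[...,1]+350)<26)&(P[...,2]>66)&(P[...,2]<82)
print(np.median(P[m][:,2]),cv2.minAreaRect(P[m][:,:2].astype(np.float32)))
E
```

```text
t 36.65 pos [ 597.3 -351.1  156.7] d [197.  176.1  -7.4] r [ 0.    -0.004  0.339] dist 264.0 gap 59.6 F [0.4 0.9 0.8]
74.43202452054527 ((597.7191162109375, -351.6026916503906), (38.800357818603516, 39.11567687988281), 28.073604583740234)
```

View pics/w21.png

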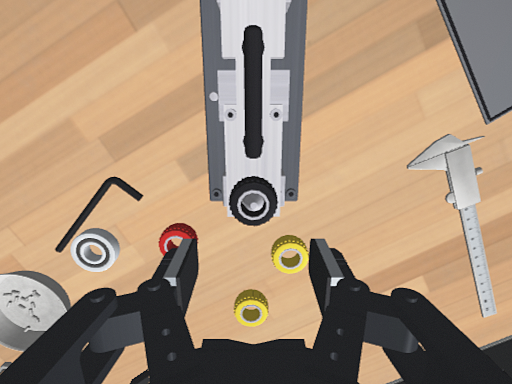

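The large knob is down on the thick stud at (253,201), top 74.4 as at the start. Now the small knob.

send_rows --commands '[{"dx": 197, "dy": 176, "dz": -5, "rx": 0, "ry": 0, "rz": 0.339, "gripper": 0.2}, {"dx": 197, "dy": 176, "dz": -5, "rx": 0, "ry": 0, "rz": 0.339, "gripper": 0.2}, {"dx": 197, "dy": 176, "dz": -5, "rx": 0, "ry": 0, "rz": 0.339, "gripper": 0.2}, {"dx": 197, "dy": 176, "dz": -5, "rx": 0, "ry": 0, "rz": 0.339, "gripper": 0.2}, {"dx": 197, "dy": 176, "dz": -5, "rx": 0, "ry": 0, "rz": 0.339, "gripper": 0.2}]'

```text
clock: 37.2
ee_pos: [515.4, -113.7, 162.3]
tool_rot: [1.293, 2.863, 0.001]
contact_force: [0.9, -0.2, -0.1]
finger_gap: 50.8
```

```bash
python3 - <<'E'
from h import *
go(511.1,-101.4,90,41.4)
E
```

```text
t 37.2 pos [ 515.4 -113.7  162.3] d [12.1  4.8 72.3] r [ 0.001  0.    -0.   ] dist 73.0 gap 50.8 F [ 0.9 -0.2 -0.1]
```

send_rows --commands '[{"dx": 12, "dy": 4.8, "dz": 15, "rx": 0, "ry": 0, "rz": 0, "gripper": 0.2}, {"dx": 12, "dy": 4.8, "dz": 50, "rx": 0, "ry": 0, "rz": 0, "gripper": 0.2}, {"dx": 12, "dy": 4.8, "dz": 72, "rx": 0, "ry": 0, "rz": 0, "gripper": 0.2}, {"dx": 12, "dy": 4.8, "dz": 72, "rx": 0, "ry": 0, "rz": 0, "gripper": 0.2}, {"dx": 12, "dy": 4.8, "dz": 72, "rx": 0, "ry": 0, "rz": 0, "gripper": 0.2}]'

```text
clock: 37.7
ee_pos: [512.2, -103.2, 90.6]
tool_rot: [1.292, 2.863, 0.001]
contact_force: [-0.1, -0.2, 0.1]
finger_gap: 51.3
```

```bash
python3 - <<'E'
from h import *
go(511.1,-101.4,20.5,41.4);p=snap("wrist","w22.png");P=cloud(p)
m=(np.hypot(P[...,0]-511,P[...,1]+101)<25)&(P[...,2]>18)&(P[...,2]<28)
print(np.median(P[m][:,2]),cv2.minAreaRect(P[m][:,:2].astype(np.float32)))
E
```

```text
t 37.7 pos [ 512.2 -103.2   90.6] d [ 2.1  0.4 70.1] r [ 0. -0.  0.] dist 70.0 gap 51.3 F [-0.1 -0.2  0.1]
23.48050330780363 ((510.76446533203125, -101.21520233154297), (28.810436248779297, 28.180530548095703), 42.962188720703125)
```

View pics/w22.png

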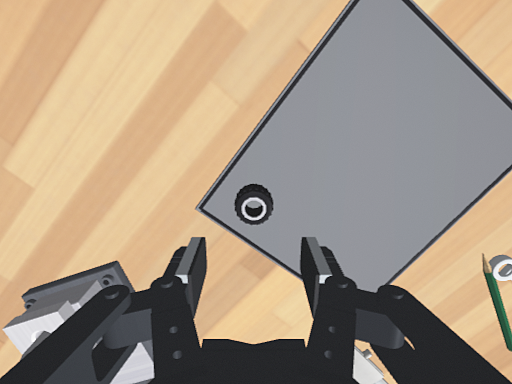

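send_rows --commands '[{"dx": 2.1, "dy": 0.4, "dz": 35, "rx": 0, "ry": 0, "rz": 0, "gripper": 0.2}, {"dx": 2.1, "dy": 0.4, "dz": 60, "rx": 0, "ry": 0, "rz": 0, "gripper": 0.2}, {"dx": 2.1, "dy": 0.4, "dz": 69.5, "rx": 0, "ry": 0, "rz": 0, "gripper": 0.2}, {"dx": 2.1, "dy": 0.4, "dz": 69.5, "rx": 0, "ry": 0, "rz": 0, "gripper": 0.2}, {"dx": 2.1, "dy": 0.4, "dz": 69.5, "rx": 0, "ry": 0, "rz": 0, "gripper": 0.2}]'

```text
clock: 38.25
ee_pos: [511.5, -101.5, 22.0]
tool_rot: [1.292, 2.862, 0.001]
contact_force: [-0.4, 0.1, 0.8]
finger_gap: 51.1
```

send_rows --commands '[{"dx": 0, "dy": 0, "dz": 0, "rx": 0, "ry": 0, "rz": 0, "gripper": -0.6}, {"dx": 0, "dy": 0, "dz": 0, "rx": 0, "ry": 0, "rz": 0, "gripper": -0.6}, {"dx": 0, "dy": 0, "dz": 0, "rx": 0, "ry": 0, "rz": 0, "gripper": -0.6}, {"dx": 0, "dy": 0, "dz": 0, "rx": 0, "ry": 0, "rz": 0, "gripper": -0.6}]'

```text
clock: 38.65
ee_pos: [511.5, -101.4, 22.2]
tool_rot: [1.291, 2.861, 0.001]
contact_force: [-1.1, 0.6, 10.3]
finger_gap: 24.8
```

send_rows --commands '[{"dx": 0, "dy": 0, "dz": -15, "rx": 0, "ry": 0, "rz": 0, "gripper": -0.6}, {"dx": 0, "dy": 0, "dz": -50, "rx": 0, "ry": 0, "rz": 0, "gripper": -0.6}, {"dx": 0, "dy": 0, "dz": -95, "rx": 0, "ry": 0, "rz": 0, "gripper": -0.6}, {"dx": 0, "dy": 0, "dz": -120, "rx": 0, "ry": 0, "rz": 0, "gripper": -0.6}, {"dx": 0, "dy": 0, "dz": -120, "rx": 0, "ry": 0, "rz": 0, "gripper": -0.6}]'

```text
clock: 39.15
ee_pos: [512.2, -101.6, 144.8]
tool_rot: [1.289, 2.857, 0.002]
contact_force: [0.8, 0.1, -0.6]
finger_gap: 25.0
```

```bash
python3 - <<'E'
from h import *
go(456.2,-271.4,142,60.9)
E
```

```text
t 39.15 pos [ 512.2 -101.6  144.8] d [ -90.2 -154.3    2.7] r [ 0.003  0.007 -0.34 ] dist 179.0 gap 25.0 F [ 0.8  0.1 -0.6]
```

send_rows --commands '[{"dx": -90, "dy": -154, "dz": 0, "rx": 0, "ry": 0.002, "rz": -0.34, "gripper": -0.6}, {"dx": -90, "dy": -154, "dz": 0, "rx": 0, "ry": 0.002, "rz": -0.34, "gripper": -0.6}, {"dx": -90, "dy": -154, "dz": 0, "rx": 0, "ry": 0.002, "rz": -0.34, "gripper": -0.6}, {"dx": -90, "dy": -154, "dz": 0, "rx": 0, "ry": 0.002, "rz": -0.34, "gripper": -0.6}, {"dx": -90, "dy": -154, "dz": 0, "rx": 0, "ry": 0.002, "rz": -0.34, "gripper": -0.6}]'

```text
clock: 39.65
ee_pos: [453.6, -274.4, 140.3]
tool_rot: [-0.795, -3.038, -0.001]
contact_force: [0.3, 0.3, -0.4]
finger_gap: 24.5
```

```bash
python3 - <<'E'
from h import *
go(456.2,-271.4,107,60.9)
E
```

```text
t 39.65 pos [ 453.6 -274.4  140.3] d [-0.9  3.8 33.3] r [ 0.    -0.001 -0.004] dist 34.0 gap 24.5 F [ 0.3  0.3 -0.4]
```

send_rows --commands '[{"dx": 0, "dy": 0, "dz": 15, "rx": 0, "ry": 0, "rz": -0.004, "gripper": -0.6}, {"dx": 0, "dy": 0, "dz": 28, "rx": 0, "ry": 0, "rz": -0.004, "gripper": -0.6}, {"dx": 0, "dy": 0, "dz": 33, "rx": 0, "ry": 0, "rz": -0.004, "gripper": -0.6}, {"dx": 0, "dy": 0, "dz": 33, "rx": 0, "ry": 0, "rz": -0.004, "gripper": -0.6}, {"dx": 0, "dy": 0, "dz": 33, "rx": 0, "ry": 0, "rz": -0.004, "gripper": -0.6}]'

```text
clock: 40.15
ee_pos: [455.1, -270.3, 107.9]
tool_rot: [-0.782, -3.041, -0.002]
contact_force: [0.6, 0.2, 0.4]
finger_gap: 24.8
```

```bash
python3 - <<'E'
from h import *
go(456.2,-271.4,73.2,60.9);p=snap("wrist","w23.png");P=cloud(p)
s=read_state()["ee_pos"]; zt=s[2]+.8
a=np.radians(60.9);ex=np.array([np.cos(a),np.sin(a)]);ey=np.array([-ex[1],ex[0]])
m=(np.hypot(P[...,0]-s[0],P[...,1]-s[1])<22)&(abs(P[...,2]-zt)<4)
m&=np.abs((P[...,:2]-s[:2])@ex)<14.5
r=cv2.minAreaRect(P[m][:,:2].astype(np.float32));print(zt,np.median(P[m][:,2]),r)
d=np.array([456.0,-272.1])-np.array(r[0]);print("cam-based d",d@ey,d@ex)
cv2.imwrite("pics/w23b.png",cv2.resize(p["pixels"][150:340,160:350],(600,600),interpolation=3))
E
```

```text
t 40.15 pos [ 455.1 -270.3  107.9] d [-1.5 -0.5 34.7] r [ 0.001 -0.002  0.004] dist 35.0 gap 24.8 F [0.6 0.2 0.4]
108.95812668332368 109.19483647666327 ((454.8524169921875, -269.16094970703125), (28.700342178344727, 28.699983596801758), 66.41698455810547)
cam-based d -2.4320902981687933 -2.0099502894283345
```

View pics/w23b.png

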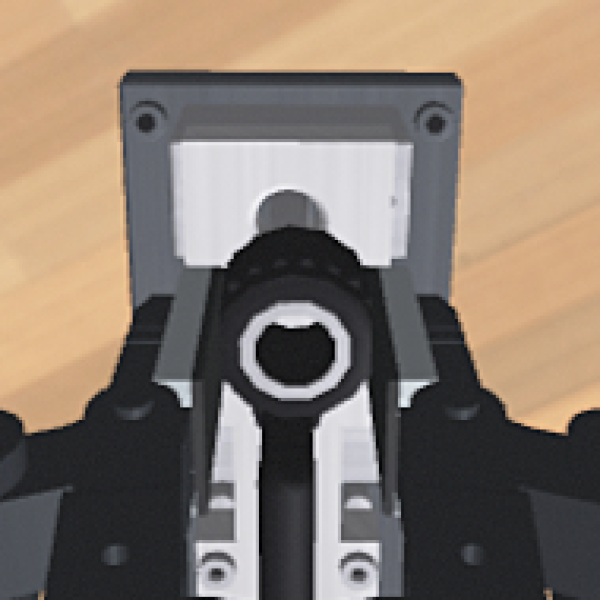

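send_rows --commands '[{"dx": -2, "dy": -1.3, "dz": 5, "rx": 0, "ry": 0, "rz": 0, "gripper": -0.6}, {"dx": -2, "dy": -1.3, "dz": 9, "rx": 0, "ry": 0, "rz": 0, "gripper": -0.6}, {"dx": -2, "dy": -1.3, "dz": 12, "rx": 0, "ry": 0, "rz": 0, "gripper": -0.6}, {"dx": -2, "dy": -1.3, "dz": 15, "rx": 0, "ry": 0, "rz": 0, "gripper": -0.6}, {"dx": -2, "dy": -1.3, "dz": 15, "rx": 0, "ry": 0, "rz": 0, "gripper": -0.6}]'

```text
clock: 40.7
ee_pos: [455.9, -272.6, 92.3]
tool_rot: [-0.783, -3.04, -0.002]
contact_force: [-0.4, -0.1, -0.7]
finger_gap: 25.4
```

```bash
python3 - <<'E'
from h import *
go(456.2,-271.4,73.2,60.9)
E
```

```text
t 40.7 pos [ 455.9 -272.6   92.3] d [ 0.2  1.2 19.1] r [ 0.001 -0.002  0.004] dist 19.0 gap 25.4 F [-0.4 -0.1 -0.7]
```

send_rows --commands '[{"dx": 0, "dy": 0.6, "dz": 4, "rx": 0, "ry": 0, "rz": 0, "gripper": -0.6}, {"dx": 0, "dy": 0.6, "dz": 9, "rx": 0, "ry": 0, "rz": 0, "gripper": -0.6}, {"dx": 0, "dy": 0.6, "dz": 14, "rx": 0, "ry": 0, "rz": 0, "gripper": -0.6}, {"dx": 0, "dy": 0.6, "dz": 17, "rx": 0, "ry": 0, "rz": 0, "gripper": -0.6}, {"dx": 0, "dy": 0.6, "dz": 17, "rx": 0, "ry": 0, "rz": 0, "gripper": -0.6}]'

```text
clock: 41.2
ee_pos: [456.1, -272.0, 75.2]
tool_rot: [-0.783, -3.04, -0.003]
contact_force: [-0.9, 0.5, 0.8]
finger_gap: 24.9
```

send_rows --commands '[{"dx": 0, "dy": 0, "dz": 1, "rx": 0, "ry": 0, "rz": 0, "gripper": -0.6}, {"dx": 0, "dy": 0, "dz": 2.5, "rx": 0, "ry": 0, "rz": 0, "gripper": -0.6}, {"dx": 0, "dy": 0, "dz": 2.5, "rx": 0, "ry": 0, "rz": 0, "gripper": -0.6}]'

```text
clock: 41.5
ee_pos: [456.4, -272.2, 73.3]
tool_rot: [-0.783, -3.041, -0.002]
contact_force: [0.3, -0.1, 0.0]
finger_gap: 24.8
```

send_rows --commands '[{"dx": 0, "dy": 0, "dz": 1, "rx": 0, "ry": 0, "rz": 0, "gripper": -0.6}, {"dx": 0, "dy": 0, "dz": 1, "rx": 0, "ry": 0, "rz": 0, "gripper": -0.6}]'

```text
clock: 41.7
ee_pos: [456.4, -272.2, 73.2]
tool_rot: [-0.783, -3.042, -0.001]
contact_force: [-2.2, 2.2, 13.1]
finger_gap: 24.8
```

send_rows --commands '[{"dx": 0, "dy": 0, "dz": 0, "rx": 0, "ry": 0, "rz": 0, "gripper": 0.2}, {"dx": 0, "dy": 0, "dz": 0, "rx": 0, "ry": 0, "rz": 0, "gripper": 0.2}, {"dx": 0, "dy": 0, "dz": 0, "rx": 0, "ry": 0, "rz": 0, "gripper": 0.2}, {"dx": 0, "dy": 0, "dz": -40, "rx": 0, "ry": 0, "rz": 0, "gripper": 0.2}, {"dx": 0, "dy": 0, "dz": -85, "rx": 0, "ry": 0, "rz": 0, "gripper": 0.2}]'

```text
clock: 42.2
ee_pos: [455.8, -271.9, 156.9]
tool_rot: [-0.782, -3.038, -0.005]
contact_force: [0.4, -1.2, -0.3]
finger_gap: 51.4
```

send_rows --commands '[{"dx": -60, "dy": 0, "dz": -50, "rx": 0, "ry": 0, "rz": 0, "gripper": 0.2}, {"dx": -110, "dy": 0, "dz": -70, "rx": 0, "ry": 0, "rz": 0, "gripper": 0.2}, {"dx": -140, "dy": 0, "dz": -70, "rx": 0, "ry": 0, "rz": 0, "gripper": 0.2}, {"dx": -140, "dy": 0, "dz": -70, "rx": 0, "ry": 0, "rz": 0, "gripper": 0.2}, {"dx": -140, "dy": 0, "dz": -70, "rx": 0, "ry": 0, "rz": 0, "gripper": 0.2}]'

```text
clock: 42.7
ee_pos: [579.6, -340.2, 226.2]
tool_rot: [-0.782, -3.041, -0.002]
contact_force: [-0.1, 0.2, -1.0]
finger_gap: 51.5
```

```bash
python3 - <<'E'
from h import *
p=snap("wrist","w24.png");P=cloud(p)
near=np.hypot(P[...,0]-527,P[...,1]+311)<125
m=near&(P[...,2]>50)&(P[...,2]<60); print("plate",cv2.minAreaRect(P[m][:,:2].astype(np.float32)),np.median(P[m][:,2]))
for c,rr in [((597,-350.5),26),((456.3,-272),20)]:
    m=(np.hypot(P[...,0]-c[0],P[...,1]-c[1])<rr)&(P[...,2]>66)&(P[...,2]<82)
    print("knob",np.median(P[m][:,2]),np.percentile(P[m][:,2],[5,95]),cv2.minAreaRect(P[m][:,:2].astype(np.float32)))
p=snap("scene","s3.png");cv2.imwrite("pics/s3b.png",cv2.resize(p["pixels"][110:310,60:430],(740,400),interpolation=3))
go(0,0,0,0)
E
```

```text
plate ((526.9469604492188, -311.7960205078125), (46.09923553466797, 200.63406372070312), 60.981895446777344) 54.65457604206367
knob 74.45088830864563 [68.86974543 76.69770937] ((597.3976440429688, -350.9538879394531), (39.2214241027832, 38.42881774902344), 39.78757858276367)
knob 74.28175292578021 [69.23682811 76.16982783] ((456.7882385253906, -272.2314453125), (29.145349502563477, 29.070240020751953), 80.93717956542969)
t 42.8 pos [ 578.1 -339.3  225.9] d [669.1  17.8 228.6] r [-1.000e-03 -4.000e-03  1.067e+00] dist 707.0 gap 51.3 F [-0.2 -0.1 -0.5]
```

View pics/w24.png

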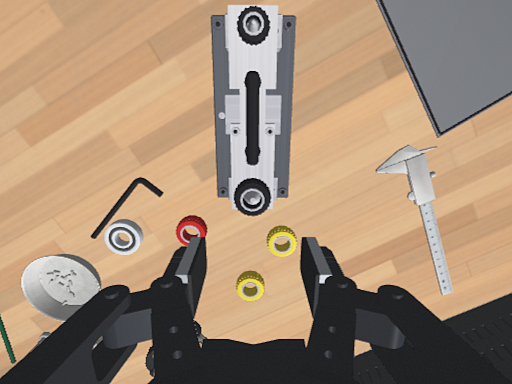

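View pics/s3b.png

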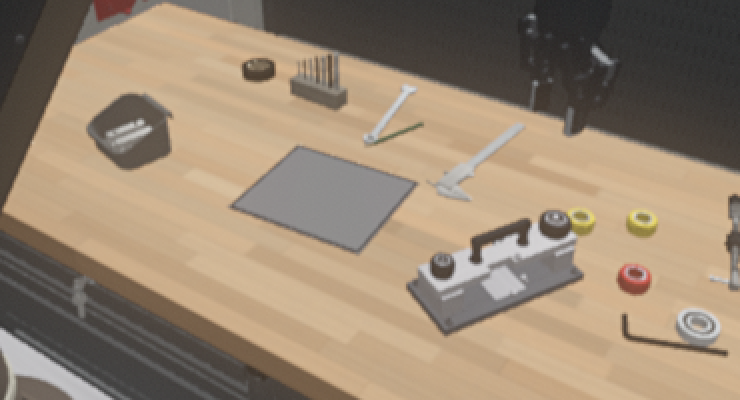

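The jig is closed and empty. The plate top is at 54.7 and both knob tops are at about 74.4, the same as at the start. The block is in the bin, and the caliper and drill stand have not moved. Handing in.

```bash
python3 -c "
from workcell import ticket; print(ticket.close_job())"
```

```text
the job is handed in; nothing more can be done
None
```

The jig is unloaded and closed again, and I handed the job in at about 43 s of the 141 s allowed. In order, I:
1. Laid the large knob, the small knob and then the drill plate flat on the mat.
2. Laid the milled block flat in the bin.
3. Put the plate back on its risers, then the large knob on the thick stud and the small knob on the thin stud.

**Last checks:**
- **Plate:** its top is at 54.7 mm with no measurable tilt, within a millimetre of where it started.
- **Knobs:** their tops are at 74.4 and 74.3 mm, as at the start.
- **Block:** it lies flat inside the bin.
- **Drill stand, caliper and look-alike knobs:** they look undisturbed in the final picture.
- **Forces and load:** every force reading I took stayed below about 17 N, and nothing was dropped.

**Disagreements:** wrist-camera and arm position readings differed by 1–2 mm, within the stated calibration, so I averaged them for the fits. When I first gripped the plate's handle I was about 4 mm off across the jaws; I moved back to centre before lifting, and it came off cleanly.

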